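Park the dowel caddies and bit cases after class

TASK

Clear the workbench: hook every dowel caddy onto the rail at its open end, the only place where it goes on, keeping it upright, and slide it along until it hangs centred on the band of its own colour. Each black drill-bit case is heavy at one end (lift it and see which end sinks): stand it upright, heavy end down, wholly on the green mat. Leave the goggles, the hammer and the try square alone.

Things in the scene. Friction and masses are not known exactly. Their poses are not given: they have to be found in the camera images.
- rail: Fixed wooden rail stand, base board 70 x 440 x 20 mm, long along its y (y -205 to +235 mm); origin at its underside, robot on its -x side. Two posts (30 x 20 mm, 210 mm high) at y = -195 and +225 mm carry a level steel rail along y, 12 mm thick, axis 190 mm up at x = 0
- rail_open_end (a point): point on the rail's axis at y = +145 mm of the stand, middle of the open end (y = 70 to 215 mm), where there is no keeper bar below the rail: here caddies are hooked on, from the robot's side
- keeper_end (a point): free end (stand y = +70 mm, 152 mm up) of the dark 8 mm keeper bar that runs 38 mm below the rail, parallel, to the -y post. Along it a hung caddy's tub can rise only about 17 mm, so its hook (26 mm deep) can be neither put on nor taken off, only slid
- band_red: red band 14 mm wide painted round the rail, does not hinder sliding: parking mark of the red caddy; origin on the rail's axis, middle of the band. The order of the bands varies; they are about 85 mm apart, over the keeper bar. Caddies cannot pass one another on the rail
- caddy_red: Rigid caddy, about 0.22 kg, standing on the bench; None if absent. red round tub 58 mm across, 50 mm high; origin at the centre of its underside, z up. A steel strap 24 mm wide (along y) rises on its -x side (x -34 to -29 mm) to z = 120 mm and bends forward over the tub into a hook that opens downward; see hook_red, tab_red
- hook_red (a point): place of the rail's axis in the hung caddy's hook: 109 mm above the caddy's origin. Hook top underside z = 115 mm, lip x 9 to 14 mm down to z = 89 mm, inner guide x -14 to -9 mm down to z = 97.5 mm. Between tub rim (z 50) and lip (z 89) the rail enters as the caddy moves in its own +x direction. Hung, caddy y lies along the rail
- tab_red (a point): middle of the red caddy's grip tab on top of the hook, 138 mm above its origin: tab 12 (x) x 24 (y) x 36 (z) mm, z = 120 to 156 mm
- band_yellow: yellow band 14 mm wide painted round the rail, does not hinder sliding: parking mark of the yellow caddy; origin on the rail's axis, middle of the band. The order of the bands varies; they are about 85 mm apart, over the keeper bar. Caddies cannot pass one another on the rail
- caddy_yellow: Rigid caddy, about 0.22 kg, standing on the bench; None if absent. yellow round tub 58 mm across, 50 mm high; origin at the centre of its underside, z up. A steel strap 24 mm wide (along y) rises on its -x side (x -34 to -29 mm) to z = 120 mm and bends forward over the tub into a hook that opens downward; see hook_yellow, tab_yellow
- hook_yellow (a point): place of the rail's axis in the hung caddy's hook: 109 mm above the caddy's origin. Hook top underside z = 115 mm, lip x 9 to 14 mm down to z = 89 mm, inner guide x -14 to -9 mm down to z = 97.5 mm. Between tub rim (z 50) and lip (z 89) the rail enters as the caddy moves in its own +x direction. Hung, caddy y lies along the rail
- tab_yellow (a point): middle of the yellow caddy's grip tab on top of the hook, 138 mm above its origin: tab 12 (x) x 24 (y) x 36 (z) mm, z = 120 to 156 mm
- band_blue: blue band 14 mm wide painted round the rail, does not hinder sliding: parking mark of the blue caddy; origin on the rail's axis, middle of the band. The order of the bands varies; they are about 85 mm apart, over the keeper bar. Caddies cannot pass one another on the rail
- caddy_blue: Rigid caddy, about 0.22 kg, standing on the bench; None if absent. blue round tub 58 mm across, 50 mm high; origin at the centre of its underside, z up. A steel strap 24 mm wide (along y) rises on its -x side (x -34 to -29 mm) to z = 120 mm and bends forward over the tub into a hook that opens downward; see hook_blue, tab_blue
- hook_blue (a point): place of the rail's axis in the hung caddy's hook: 109 mm above the caddy's origin. Hook top underside z = 115 mm, lip x 9 to 14 mm down to z = 89 mm, inner guide x -14 to -9 mm down to z = 97.5 mm. Between tub rim (z 50) and lip (z 89) the rail enters as the caddy moves in its own +x direction. Hung, caddy y lies along the rail
- tab_blue (a point): middle of the blue caddy's grip tab on top of the hook, 138 mm above its origin: tab 12 (x) x 24 (y) x 36 (z) mm, z = 120 to 156 mm
- case_a: Closed drill-bit case, black, orange stripe at each end, 120 x 44 x 44 mm, long along its x; origin at the box's centre; None if absent. About 0.4 kg, centre of mass some 35 mm from the middle; nothing seen from outside tells towards which end. Starts lying. Pinched lightly (5 to 9 N) across its width and lifted, it turns in the fingers, heavy end sinking; at 5 N it may slip out
- case_b: Closed drill-bit case, black, orange stripe at each end, 120 x 44 x 44 mm, long along its x; origin at the box's centre; None if absent. About 0.4 kg, centre of mass some 35 mm from the middle; nothing seen from outside tells towards which end. Starts lying. Pinched lightly (5 to 9 N) across its width and lifted, it turns in the fingers, heavy end sinking; at 5 N it may slip out
- mat: green parking mat on the bench, fixed, 100 (x) x 170 (y) x 3 mm, room for two standing cases side by side along its y; origin at the centre of its underside
- goggles: green safety goggles lying on the bench, a bystander to leave alone, about 130 x 140 x 42 mm
- mallet: hammer with wooden handle lying on the bench beyond the rail, a bystander to leave alone
- square: try square with dark wooden stock (100 mm) and steel blade (160 mm) lying on the bench, a bystander to leave alone

How it is judged:
By the outcome, as a careful person would: the job done as asked, in the order asked, and still so for the second after the job is handed in, with the robot touching nothing.
Of caddy_red, caddy_yellow, caddy_blue only 2 to 3 are there at a start; the rules pass over those that are not, and their reading is None.
Of case_a, case_b only 1 to 2 are there at a start; the rules pass over those that are not, and their reading is None.
At some moment in a run one of case_a, case_b may be knocked a few centimetres aside while the robot is not near it.
It also fails if it takes over 210 s, if anything falls off the work surface, if the arm or the gripper's body presses on something with over 40 N, if the wrist force passes 120 N, or if a joint passes its speed limit or range.

ROBOT

A 7-joint arm with a two-finger parallel gripper is mounted at the origin on the work surface. World frame = base frame: x ahead of the robot, y to its left, z up, the work surface at z = 0. Lengths are in m, angles in rad, forces in N, time in s.
With the tool pointing down it reaches from about 0.425 to 0.95 m from the base axis. Payload 4.7 kg.
Tool frame: the origin (TCP) lies between the finger pads; the fingertips stand 14 mm ahead of it and the grasp point (between the pads) lies 5 mm behind it; z points along the fingers, y is the direction in which the jaws open and shut (so a half turn about z gives the same grasp; the last joint's range is limited). The gripper opens to 85 mm and grips with 20 to 120 N. Pads are 22 mm wide; open, the fingers measure 114 mm over their backs; the gripper's body (76 mm by 85 mm) begins 54 mm behind the grasp point. The pads swing forward as they close: fully open they stand 13 mm farther back than shut.
Start: joints at [-1.213, 0.469, -0.049, 1.532, 0.024, 1.141, -0.082], TCP at [0.255, 0.625, 0.217] pointing down, gripper open.
Joint ranges: [-2.59, 2.59], [-0.33, 1.99], [-1.39, 1.29], [0.1, 2.45], [-1.04, 4.18], [0.21, 1.99], [-2.66, 2.66]. Speed limits (rad/s): [2.57, 2.57, 3.14, 3.14, 3.14, 3.14, 3.14].

INTERFACE

Orientations are given as a unit quaternion [w, x, y, z].
In Python, from workcell import * gives the robot as it stands.
- The arm moves only by the shell command python3 -m pendant 'ROWS' [FORCE]. ROWS is JSON, a list of rows, each a list of 3 entries, a list of its own where there are three numbers: the turn, a rotation vector about the tool's x, y, z in degrees, then the shift along the tool's x, y, z in m, then the closure, from 0 (fully open) to 1 (shut). In form: [[[wx, wy, wz], [x, y, z], fingers], ...]. A call has 1 to 8 rows; each row shifts and turns the commanded pose from where the row before left it, along the tool's axes as they then stand; what a row does not reach is not made up. A row lasts 1/8 s, in which the tool goes at most 62.5 mm and 10.7 degrees, less where a joint would pass 70% of its speed; a pose out of reach is approached as far as the arm can. A call with a gripper value outside its range is refused whole. The fingers move at their own pace and stop on an object; FORCE is the grip in N (left out, the last holds). Time passes only in rows, so rows that do not move let the fingers close. It gives the time, the measured TCP pose, the force and the opening at its end, in the units of the state.
- observe(): the state, without advancing time (a new reading comes with each control period).
- read_camera(name): name is "scene" or "top" or "wrist"; returns (picture, depth): 420x560x3 uint8, red, green, blue; 420x560 float32, m along the optical axis (not along the pixel's ray), 0 where there is no reading.
- camera_params(name): a dict with "fx", "fy", "cx", "cy" (pixels), "eye" and "orientation" of the camera in the world. Camera axes: x right, y up, looking along -z (the intrinsics and any distortion apply to the point x, -y, -z); pixel columns grow to the right and rows downward; lengths in m; the calibration is good to about 2 mm. A picture is of the moment at which its call begins: read the wrist's pose just before it. camera_params takes no time and is no camera call; for the wrist camera it gives the pose at the moment of the call.
- close_job(): hands the job in, once; it reports no verdict.
The state is a dict: "time": time; "qpos": joint angles; "joint_velocities": joint speeds; "joint_efforts": joint torques, N m; "ee_pos": TCP position; "ee_rot": TCP orientation; "wrist_force": force on the tool from outside, world axes, zero at the start; "torque": the same for the moment, N m; "width": finger opening in m.
Only numpy, scipy, OpenCV 4.12 (cv2) and the standard library are available. Lean on these libraries where they do the work, as an engineer would, in place of code of your own. Each camera call takes 0.05 s, during which the arm holds its last target. There are 200 camera calls.

## Working session

There is one attempt and no reset: what is moved stays moved. The work goes in short steps, Python scripts to look and compute and a shell command to move; the robot and the scene stay as the last step left them, time stands still between calls to the robot, and variables do not carry over. Pictures are saved under pics/ and viewed, about 12 in all and at most 16, crops included, and the job is handed in when it is done.

```bash
ls; mkdir -p pics; python3 - <<'E'
from workcell import *
import cv2, numpy as np
s=observe();print(s)
ims=[]
for n in("scene","top"):
    p,d=read_camera(n);print(n,camera_params(n));np.savez(f"{n}0.npz",p=p,d=d)
    cv2.imwrite(f"pics/{n}0.png",p[:,:,::-1])
E
```

```text
pics
{'time': 0.0, 'qpos': array([-1.21288267,  0.46944747, -0.04858474,  1.53372865,  0.02412215,
        1.14098999, -0.08231345]), 'joint_velocities': array([ 0.00166966,  0.00034067,  0.00106826, -0.00182565,  0.00050307,
       -0.00129085,  0.00222076]), 'joint_efforts': array([ 7.37279515e-04, -5.10299134e+01, -4.65085928e-02, -2.37720519e+01,
        1.06095232e-02,  7.33128487e-03,  7.53637419e-08]), 'ee_pos': array([0.25440367, 0.62454622, 0.21634266]), 'ee_rot': array([-1.42267844e-04,  1.92193851e-01,  9.81356478e-01, -9.83294177e-04]), 'wrist_force': array([ 0.1584557 , -0.18687519, -0.48207863]), 'torque': array([-0.01623635,  0.01798655, -0.01097022]), 'width': 0.0856004697469317}
scene {'fx': 380.024970962503, 'fy': 380.024970962503, 'cx': 279.59832214608815, 'cy': 209.35704377288712, 'eye': array([ 1.2321928 , -0.5248074 ,  0.77083855]), 'orientation': array([0.80930168, 0.39909307, 0.18450889, 0.38950221])}
top {'fx': 461.64634728187434, 'fy': 461.64634728187434, 'cx': 278.10617360352956, 'cy': 210.25654025599533, 'eye': array([ 0.47528383, -0.01676964,  1.1199987 ]), 'orientation': array([-0.70187704, -0.04827671,  0.03339176,  0.70987532])}
```

View pics/scene0.png

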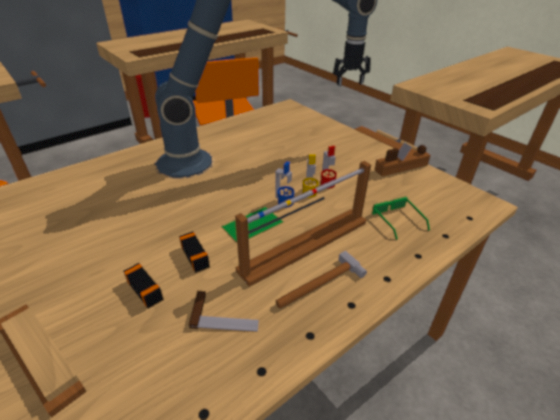

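View pics/top0.png

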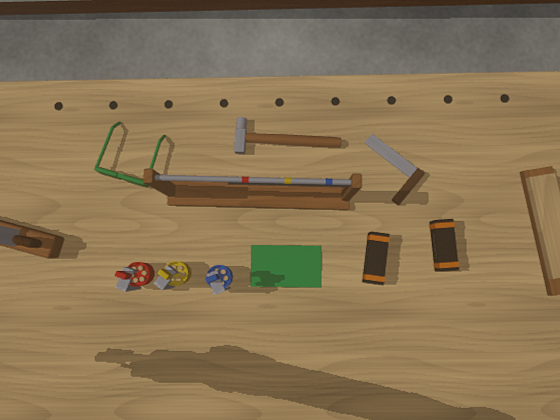

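The bench has three caddies (red 140,273; yellow 175,273; blue 220,277 in the top view), the mat (286,266) and two cases (376,258 and 444,245). The bands run red, yellow, blue from the open end, so I'll hang blue, then yellow, then red.

```bash
cat > h.py <<'E'
from workcell import *
import cv2, numpy as np
from scipy.spatial.transform import Rotation as R
def rot(q): return R.from_quat([q[1],q[2],q[3],q[0]])
def cloud(d,c):
    v,u=np.indices(d.shape); P=np.stack([(u-c["cx"])/c["fx"]*d,-(v-c["cy"])/c["fy"]*d,-d],-1)
    return P@rot(c["orientation"]).as_matrix().T+c["eye"]
def plane(u,v,z,c):
    r=rot(c["orientation"]).apply([(u-c["cx"])/c["fx"],-(v-c["cy"])/c["fy"],-1]); e=np.array(c["eye"])
    return e+r*(z-e[2])/r[2]
def pix(P,c):
    p=rot(c["orientation"]).inv().apply(np.atleast_2d(P)-c["eye"]); return np.stack([c["cx"]-c["fx"]*p[:,0]/p[:,2],c["cy"]+c["fy"]*p[:,1]/p[:,2]],-1)
H={"red":[(0,8),(172,180)],"yellow":[(22,33)],"blue":[(105,125)],"green":[(45,85)],"orange":[(8,18)]}
def mask(p,col,smin=120,vmin=50):
    h=cv2.cvtColor(np.ascontiguousarray(p),cv2.COLOR_RGB2HSV); m=np.zeros(p.shape[:2],bool)
    for a,b in H[col]: m|=(h[...,0]>=a)&(h[...,0]<=b)
    return m&(h[...,1]>=smin)&(h[...,2]>=vmin)
def go(target,yaw_y=None,q=None):
    """print tool-frame shift to target TCP; yaw_y: wanted world angle (deg) of tool y axis (mod 180)"""
    s=observe(); Rm=rot(s["ee_rot"]); y=Rm.apply([0,1,0]); a=np.degrees(np.arctan2(y[1],y[0]))
    print("shift",Rm.inv().apply(np.array(target)-s["ee_pos"]).round(4),"tooly",a.round(2),"z",Rm.apply([0,0,1]).round(3))
    if yaw_y is not None: print("turn wz",-(((yaw_y-a)+90)%180-90))
E
python3 - <<'E'
from h import *
c=camera_params("top");f=np.load("top0.npz");p,d=f["p"],f["d"];W=cloud(d,c)
print("bench z",np.median(W[300:330,300:500,2]))
for col in("red","yellow","blue"):
    m=mask(p,col); x=W[m]; reg=(np.abs(x[:,2]-.2)<.03)&(x[:,0]>.5)
    print(col,"band",np.median(x[reg],0).round(4),reg.sum())
    low=x[(x[:,2]>.03)&(x[:,2]<.06)&(x[:,0]<.5)]; hi=x[(x[:,2]>.12)&(x[:,2]<.17)&(x[:,0]<.5)]
    print(" tub",len(low),low.mean(0).round(4),(low.min(0)+low.max(0))/2,"tab",len(hi),hi.mean(0).round(4),np.ptp(hi,0))
    n=(W[...,2]>.112)&(W[...,2]<.165)&(np.hypot(W[...,0]-low[:,0].mean(),W[...,1]-low[:,1].mean())<.045);q=W[n]
    print(" top pts",n.sum(),q.mean(0).round(4),"z",q[:,2].min(),q[:,2].max(), cv2.minAreaRect(q[:,:2].astype(np.float32)*1000))
m=mask(p,"green");x=W[m];x=x[(x[:,2]<.012)&(x[:,0]<.55)&(abs(x[:,1])<.15)];print("mat",cv2.minAreaRect(x[:,:2].astype(np.float32)))
r=(W[...,2]>.18)&(W[...,2]<.2)&(W[...,0]>.5)&(W[...,0]<.62);x=W[r]
print("rail",np.polyfit(x[:,1],x[:,0],1),x[:,2].mean(),x[:,1].min(),x[:,1].max(),len(x))
r=(W[...,2]>.2)&(W[...,2]<.22)&(W[...,0]>.48);x=W[r];
for sgn in(1,-1):
    k=x[x[:,1]*sgn>0];print("post",k.mean(0).round(4),k.min(0).round(3),k.max(0).round(3),len(k))
r=((W[...,2]>.036)&(W[...,2]<.052)&(W[...,1]<-.12)&(W[...,1]>-.5)&(W[...,0]<.55)).astype(np.uint8)
n,l,st,_=cv2.connectedComponentsWithStats(r)
for i in range(1,n):
    if st[i,4]>200: print("case",cv2.minAreaRect(W[l==i][:,:2].astype(np.float32)),W[l==i][:,2].mean())
E
```

```text
bench z -7.237032186513392e-05
red band [0.6472 0.0689 0.1965] 41
 tub 283 [0.4559 0.3272 0.0415] [0.45546542 0.32924264 0.04206936] tab 100 [0.4562 0.3305 0.1502] [0.01534335 0.02461404 0.03756876]
 top pts 306 [0.4477 0.3343 0.1303] z 0.11224320836683299 0.15939641920193182 ((446.0005798339844, 336.8274841308594), (26.509695053100586, 48.0213508605957), 68.65597534179688)
yellow band [ 0.6424 -0.0165  0.1951] 38
 tub 240 [0.4566 0.2369 0.0415] [0.45686517 0.23951797 0.04271403] tab 83 [0.4571 0.2421 0.1523] [0.01906148 0.02358874 0.03233702]
 top pts 289 [0.4498 0.2471 0.1307] z 0.11207802551545698 0.16035106399658539 ((448.4893798828125, 249.7726287841797), (24.844411849975586, 48.819923400878906), 51.365478515625)
blue band [ 0.6408 -0.1005  0.1965] 30
 tub 111 [0.453  0.1333 0.042 ] [0.44873946 0.1427963  0.04484538] tab 52 [0.4469 0.1439 0.1557] [0.01441433 0.02157006 0.00654008]
 top pts 272 [0.438  0.1388 0.13  ] z 0.11529395963003797 0.15890721631476212 ((437.2767639160156, 139.5837860107422), (47.56442642211914, 24.790477752685547), 21.425655364990234)
mat ((0.4715620279312134, -0.010255776345729828), (0.16683028638362885, 0.09820736944675446), 89.4334487915039)Traceback (most recent call last):
  File "<stdin>", line 13, in <module>
    raise TypeError("expected non-empty vector for x")
TypeError: expected non-empty vector for x
```

```bash
python3 - <<'E'
import cv2
a=cv2.imread("pics/top0.png");cv2.imwrite("pics/crop1.png",cv2.resize(a[235:310,100:260],None,fx=5,fy=5,interpolation=2))
E
```

```text
(no output)
```

View pics/crop1.png

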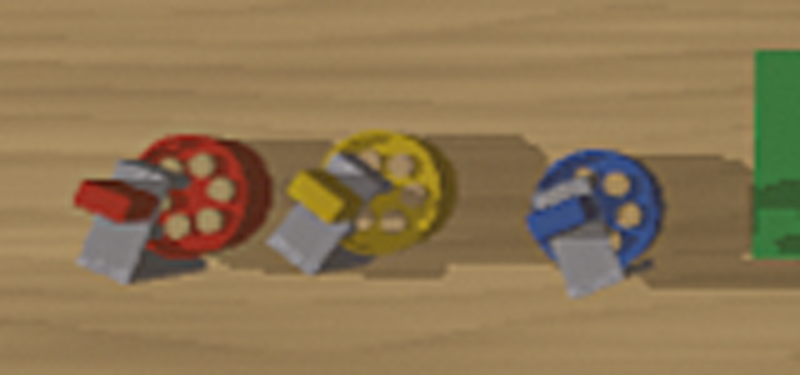

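The crop shows each strap on the robot side. Caddy yaws come out at about red -21°, yellow -39°, blue +21°. Next I'll fit the rail and stand.

```bash
python3 - <<'E'
from h import *
c=camera_params("top");f=np.load("top0.npz");p,d=f["p"],f["d"];W=cloud(d,c)
# rail: grey pixels, ray to plane z=.19
h=cv2.cvtColor(p,cv2.COLOR_RGB2HSV); L=[]
for u in range(165,345):
    v=[v for v in range(172,190) if h[v,u,1]<70 and h[v,u,2]>90]
    if len(v)>2: L.append(plane(u,np.mean(v),.190,c))
L=np.array(L);print(len(L),np.polyfit(L[:,1],L[:,0],1),L[[0,-1]].round(4))
for col in("red","yellow","blue"):
    m=mask(p,col);v,u=np.nonzero(m[170:190,165:345]);print(col,plane(u.mean()+165,v.mean()+170,.193,c).round(4),len(u))
for a,b in((135,170),(340,370)):
    r=W[165:215,a:b];k=r[(r[...,2]>.202)&(r[...,2]<.218)];print("post",len(k),k.min(0).round(3),k.max(0).round(3))
r=((W[...,2]>.034)&(W[...,2]<.052)&(W[...,1]<-.12)&(W[...,1]>-.5)&(W[...,0]<.58)).astype(np.uint8)
n,l,st,_=cv2.connectedComponentsWithStats(r)
for i in range(1,n):
    if st[i,4]>200: print("case",cv2.minAreaRect(W[l==i][:,:2].astype(np.float32)),W[l==i][:,2].mean(),st[i])
# go above blue
import math
print("blue rect");go([.4465,.143,.30],21.4)
E
```

```text
160 [0.03816954 0.64553536] [[ 0.6541  0.2342  0.19  ]
 [ 0.6406 -0.1325  0.19  ]]
red [0.6471 0.0693 0.193 ] 41
yellow [ 0.6436 -0.0173  0.193 ] 37
blue [ 0.6416 -0.1008  0.193 ] 30
post 152 [0.64  0.253 0.202] [0.669 0.274 0.214]
post 147 [ 0.623 -0.164  0.204] [ 0.653 -0.146  0.215]
case ((0.5154005289077759, -0.3828238546848297), (0.1196756586432457, 0.04769854247570038), 4.303602695465088) 0.04356631623328055 [ 434  219   26   53 1050]
case ((0.4865204393863678, -0.22244134545326233), (0.04534785449504852, 0.11967673152685165), 81.7340087890625) 0.04391718590401069 [ 365  232   25   54 1026]
blue rect
shift [-0.3596 -0.3738 -0.0829] tooly 67.84 z [-0.001 -0.002 -1.   ]
turn wz 46.44050702205677
```

```bash
python3 -m pendant '[[[0,0,0],[0,0,-0.05],0],[[0,0,0],[-0.04,-0.0415,-0.004],0],[[0,0,0],[-0.04,-0.0415,-0.004],0],[[0,0,0],[-0.04,-0.0415,-0.004],0],[[0,0,0],[-0.04,-0.0415,-0.004],0],[[0,0,0],[-0.04,-0.0415,-0.004],0],[[0,0,0],[-0.04,-0.0415,-0.004],0],[[0,0,0],[-0.04,-0.0415,-0.004],0]]' 20
python3 -m pendant '[[[0,0,0],[-0.04,-0.0415,-0.004],0],[[0,0,0],[-0.04,-0.0415,-0.004],0],[[0,0,9.3],[0,0,0],0],[[0,0,9.3],[0,0,0],0],[[0,0,9.3],[0,0,0],0],[[0,0,9.3],[0,0,0],0],[[0,0,9.3],[0,0,0],0],[[0,0,0],[0,0,0],0]]'
python3 - <<'E'
from h import *
go([.4465,.143,.30],21.4);c=camera_params("wrist");print(c)
p,d=read_camera("wrist");np.savez("w1.npz",p=p,d=d);cv2.imwrite("pics/w1.png",p[:,:,::-1])
E
```

```text
time: 1.1
ee_pos: [0.4046, 0.2485, 0.2953]
ee_rot: [-0.0, 0.192, 0.981, -0.0]
wrist_force: [0.4, -0.3, -0.4]
width: 0.0854
time: 2.1
ee_pos: [0.4468, 0.1433, 0.3031]
ee_rot: [-0.0, 0.563, 0.826, -0.0]
wrist_force: [-0.6, 0.6, 0.7]
width: 0.0858
shift [-0.0002 -0.0004  0.0031] tooly 21.45 z [-0.001 -0.    -1.   ]
turn wz 0.048693018097807794
{'fx': 355.5970783669107, 'fy': 355.5970783669107, 'cx': 281.3035343607565, 'cy': 206.7095526233197, 'eye': array([0.42027779, 0.20975617, 0.46048663]), 'orientation': array([ 0.97252676, -0.13924208, -0.02689837,  0.18460719])}
```

View pics/w1.png

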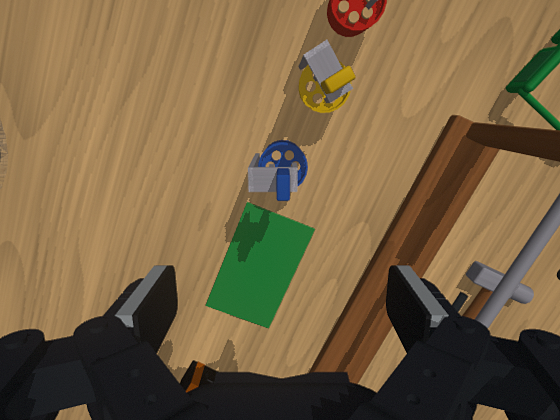

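The wrist view shows the blue caddy at (280,170), with its tab at (283,184), clear of the rail. I'll measure the tab and strap from depth.

```bash
cat >> h.py <<'E'
def caddy(p,d,c,col,near,r=.055):
    W=cloud(d,c); m=(np.hypot(W[...,0]-near[0],W[...,1]-near[1])<r)
    cm=mask(p,col)&m
    t=W[cm&(W[...,2]>.13)]; zt=np.percentile(t[:,2],95); tt=t[t[:,2]>zt-.007]
    s=W[m&~cm&(W[...,2]>zt-.156+.108)&(W[...,2]<zt-.156+.128)]
    tr=cv2.minAreaRect(tt[:,:2].astype(np.float32)*1000); sr=cv2.minAreaRect(np.vstack([s,t])[:,:2].astype(np.float32)*1000)
    print(col,"ztop",zt.round(4),"tab",len(tt),tt.mean(0).round(4),tr,"\n strap+tab",len(s),sr)
    return W
E
python3 - <<'E'
from h import *
f=np.load("w1.npz");c=camera_params("wrist")
caddy(f["p"],f["d"],c,"blue",(.4465,.143)); caddy(f["p"],f["d"],c,"yellow",(.456,.243))
W=cloud(f["d"],c);m=mask(f["p"],"blue")&(W[...,2]>.03)&(W[...,2]<.054)&(W[...,0]<.55);t=W[m];print(cv2.minEnclosingCircle(t[:,:2].astype(np.float32)*1000),t.mean(0))
E
```

```text
blue ztop 0.158 tab 350 [0.4478 0.1448 0.1567] ((448.1403503417969, 144.13619995117188), (10.624984741210938, 23.987117767333984), 21.476274490356445) 
 strap+tab 959 ((438.8590393066406, 140.40936279296875), (47.976593017578125, 24.512956619262695), 21.36397361755371)
yellow ztop 0.1581 tab 452 [0.4567 0.2435 0.1621] ((445.1373291015625, 229.62728881835938), (62.4926872253418, 12.313817024230957), 49.75450134277344) 
 strap+tab 1171 ((438.18115234375, 235.3289337158203), (62.4110221862793, 48.0079460144043), 52.54917526245117)
((448.0881652832031, 144.1113739013672), 28.668588638305664) [0.44754731 0.15384221 0.04196323]
```

```bash
python3 -m pendant '[[[0,0,0],[0.0003,0.0015,0.05],0],[[0,0,0],[0,0,0.05],0],[[0,0,0],[0,0,0.034],0],[[0,0,0],[0,0,0.03],0],[[0,0,0],[0,0,0],0],[[0,0,0],[0,0,0],1],[[0,0,0],[0,0,0],1],[[0,0,0],[0,0,0],1]]' 40
python3 -m pendant '[[[0,0,0],[0,0,0],1],[[0,0,0],[0,0,0],1],[[0,0,0],[0,0,0],1],[[0,0,0],[0,0,0],1],[[0,0,0],[0,0,-0.01],1],[[0,0,0],[0,0,-0.03],1],[[0,0,0],[0,0,-0.04],1],[[0,0,0],[0,0,-0.04],1]]'
python3 -m pendant '[[[0,0,8],[0,0,0],1],[[0,0,8],[0,0,0],1],[[0,0,7.6],[0,0,0],1],[[0,0,0],[0,0,0],1],[[0,0,0],[0,0,0],1]]'
python3 - <<'E'
from h import *
s=observe();P=s["ee_pos"];print(P)
# caddy origin offset from tcp at grasp assumed 0 ; go via x .56 then y .184
go([.57,P[1],P[2]],-2.2);go([.57,.184,P[2]],-2.2)
p,d=read_camera("wrist");cv2.imwrite("pics/w2.png",p[:,:,::-1]);c=camera_params("wrist");W=cloud(d,c)
m=(np.hypot(W[...,0]-P[0],W[...,1]-P[1])<.05)&mask(p,"blue")&(W[...,2]<P[2]-.07)&(W[...,2]>.08);t=W[m];print(len(t),t.max(0),t.min(0),t.mean(0),cv2.minEnclosingCircle(t[:,:2].astype(np.float32)*1000))
E
```

```text
time: 3.15
ee_pos: [0.449, 0.1446, 0.1404]
ee_rot: [0.0, 0.564, 0.826, 0.001]
wrist_force: [0.1, 0.5, -1.1]
width: 0.0325
time: 4.15
ee_pos: [0.4478, 0.144, 0.2603]
ee_rot: [-0.0, 0.564, 0.826, -0.001]
wrist_force: [0.6, 0.2, -3.2]
width: 0.01
time: 4.78
ee_pos: [0.4482, 0.1442, 0.2593]
ee_rot: [-0.0, 0.72, 0.694, -0.0]
wrist_force: [-0.0, -0.2, -2.3]
width: 0.0096
[0.44816912 0.14419742 0.25925384]
shift [ 4.600e-03  1.217e-01 -1.000e-04] tooly -2.15 z [-0. -0. -1.]
turn wz 0.04525890603176208
shift [ 4.440e-02  1.202e-01 -1.000e-04] tooly -2.15 z [-0. -0. -1.]
turn wz 0.04525890603176208
2659 [0.47607806 0.17288994 0.17263921] [0.41866105 0.12337808 0.12387234] [0.44854598 0.15256214 0.15988044] ((447.17431640625, 143.95506286621094), 29.232620239257812)
```

View pics/w2.png

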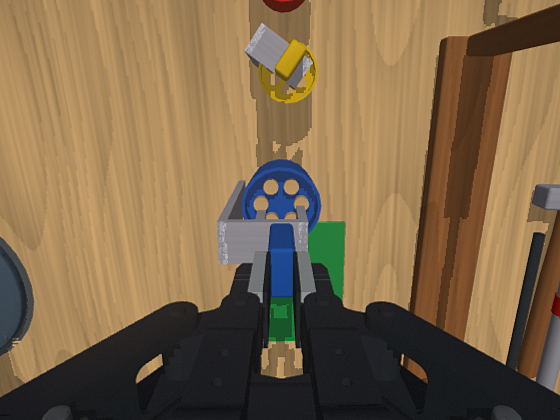

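The blue caddy is held straight and upright, with its origin about 0.120 m up. I'll move in front of the open end and check the rail from close by.

```bash
python3 -m pendant '[[[0,0,0],[0,0.04,0],1],[[0,0,0],[0.0222,0.04,0],1],[[0,0,0],[0.0222,0.04,0],1],[[0,0,0],[0,0,0],1],[[0,0,0],[0,0,0],1]]'
python3 - <<'E'
from h import *
s=observe();P=s["ee_pos"];print(P,s["wrist_force"])
c=camera_params("wrist");p,d=read_camera("wrist");cv2.imwrite("pics/w3.png",p[:,:,::-1]);np.savez("w3.npz",p=p,d=d);W=cloud(d,c)
h=cv2.cvtColor(p,cv2.COLOR_RGB2HSV)
k=(W[...,2]>.18)&(W[...,2]<.206)&(W[...,0]>.625)&(W[...,0]<.68)&(W[...,1]<.24)&(W[...,1]>-.15);t=W[k];print(k.sum(),np.polyfit(t[:,1],t[:,0],1),t[:,2].max(),t[:,1].min(),t[:,1].max())
for y in(.12,.15,.18,.21):
    q=t[abs(t[:,1]-y)<.006];
    if len(q):print(y,q[:,0].min(),q[:,0].max(),np.median(q[:,0]),len(q),q[:,2].max())
E
```

```text
time: 5.45
ee_pos: [0.5691, 0.1834, 0.2585]
ee_rot: [-0.001, 0.721, 0.693, -0.002]
wrist_force: [-0.5, 0.5, -3.4]
width: 0.0094
[0.56911887 0.18339711 0.25849848] [-0.49811022  0.45361047 -3.37576223]
3545 [0.03275346 0.6456797 ] 0.198771282246432 0.0646124218537047 0.2399253267469895
0.12 0.6443404387554836 0.6561327845954388 0.6490961689960135 243 0.1981899765766803
0.15 0.6456118623704888 0.6572645240800492 0.6501035706562772 301 0.19851127287280254
0.18 0.6466351538401469 0.6588073877445799 0.651134282826908 337 0.19835919655495585
0.21 0.6477327521233314 0.6597218729457353 0.6521906391712706 372 0.198771282246432
```

View pics/w3.png

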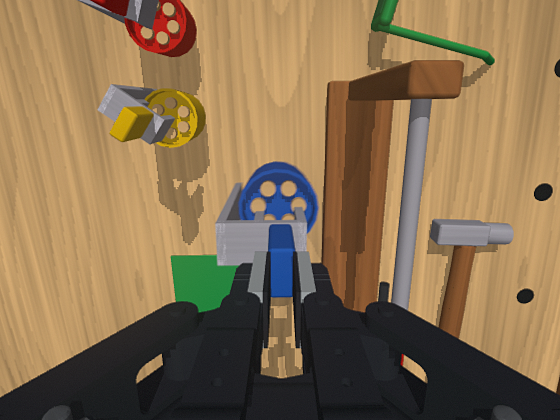

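```bash
python3 -m pendant '[[[0,0,0],[0,0.021,0],1],[[0,0,0],[0,0.021,0],1],[[0,0,0],[0.003,0.021,0],1],[[0,0,0],[0,0.0204,0],1],[[0,0,0],[0,0,0],1],[[0,0,0],[0,0,0],1]]'
python3 - <<'E'
from h import *
s=observe();P=s["ee_pos"];print(P,s["wrist_force"],"rail x there",.6456+.0383*P[1])
c=camera_params("wrist");p,d=read_camera("wrist");cv2.imwrite("pics/w4.png",p[:,:,::-1])
E
```

```text
time: 6.25
ee_pos: [0.6522, 0.1834, 0.2594]
ee_rot: [-0.001, 0.721, 0.693, -0.0]
wrist_force: [-0.7, -0.1, -1.6]
width: 0.01
[0.65223556 0.18344852 0.25942806] [-0.70203758 -0.14319801 -1.60390287] rail x there 0.6526260782084827
```

View pics/w4.png

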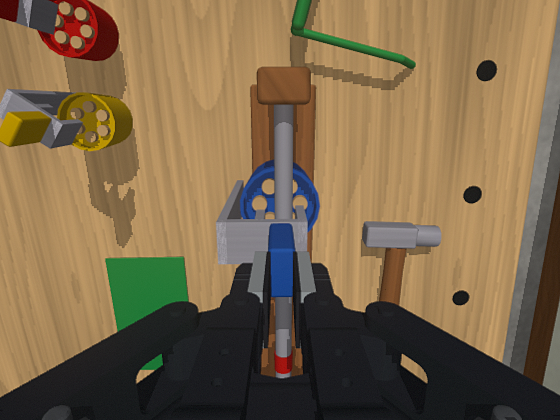

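The rail (column ~284) lies over the tub and under the hook, centred. I'll lower the caddy.

```bash
python3 -m pendant '[[[0,0,0],[0,0,0.013],1],[[0,0,0],[0,0,0.012],1],[[0,0,0],[0,0,0.012],1],[[0,0,0],[0,0,0],1],[[0,0,0],[0,0,0],1]]'
python3 - <<'E'
from h import *
s=observe();P=s["ee_pos"];print(P,s["wrist_force"],"rail x there",.6456+.0383*P[1])
y=-.1008; print("to blue band");go([.6456+.0383*y,y,P[2]],-2.2)
E
```

```text
time: 6.92
ee_pos: [0.6534, 0.1836, 0.2219]
ee_rot: [-0.0, 0.721, 0.693, -0.0]
wrist_force: [0.5, 0.3, -2.7]
width: 0.0097
[0.65335289 0.18355322 0.22188087] [ 0.53017912  0.32251364 -2.65801548] rail x there 0.6526300882014066
to blue band
shift [-2.846e-01 -4.000e-04  1.000e-04] tooly -2.26 z [-0.001 -0.    -1.   ]
turn wz -0.0611015537768651
```

```bash
python3 -m pendant '[[[0,0,0],[-0.02,0,0],1],[[0,0,0],[-0.04,0,0],1],[[0,0,0],[-0.04,0,0],1],[[0,0,0],[-0.04,0,0],1],[[0,0,0],[-0.04,0,0],1],[[0,0,0],[-0.04,0,0],1],[[0,0,0],[-0.04,0,0],1],[[0,0,0],[-0.0245,0,0],1]]'
python3 -m pendant '[[[0,0,0],[0,0,0],1],[[0,0,0],[0,0,0],1]]'
python3 - <<'E'
from h import *
s=observe();P=s["ee_pos"];print(P,s["wrist_force"],"rail x there",.6456+.0383*P[1])
for n in("wrist","top"):
  c=camera_params(n);p,d=read_camera(n);cv2.imwrite(f"pics/{n}5.png",p[:,:,::-1])
cv2.imwrite("pics/t5c.png",cv2.resize(p[130:240,270:400,::-1],None,fx=5,fy=5,interpolation=2))
E
```

```text
time: 7.92
ee_pos: [0.641, -0.106, 0.2227]
ee_rot: [0.001, 0.723, 0.691, -0.001]
wrist_force: [-0.1, -0.2, -3.6]
width: 0.0097
time: 8.18
ee_pos: [0.6421, -0.0999, 0.2223]
ee_rot: [-0.001, 0.721, 0.693, 0.0]
wrist_force: [-0.2, 0.9, -1.9]
width: 0.0097
[ 0.64210661 -0.09985742  0.22230745] [-0.21236213  0.9018978  -1.85078466] rail x there 0.6417754609216478
```

View pics/wrist5.png

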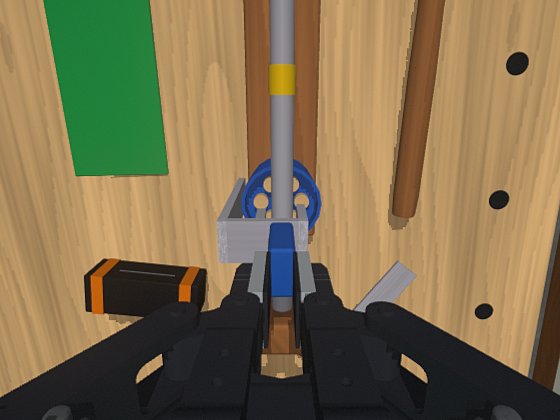

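```bash
python3 - <<'E'
from h import *
p=cv2.imread("pics/wrist5.png")[:,:,::-1];c=camera_params("wrist");m=mask(p,"yellow");v,u=np.nonzero(m);print(len(u),plane((u.min()+u.max())/2,(v.min()+v.max())/2,.195,c))
E
python3 -m pendant '[[[0,0,0],[0,0,0.002],1],[[0,0,0],[0,0,0.002],1],[[0,0,0],[0,0,0],1],[[0,0,0],[0,0,0],1]]'
```

```text
802 [ 0.64545826 -0.01640703  0.195     ]
time: 8.78
ee_pos: [0.6435, -0.0994, 0.2208]
ee_rot: [0.001, 0.72, 0.694, 0.002]
wrist_force: [-1.6, 1.3, 7.9]
width: 0.0093
```

View pics/t5c.png

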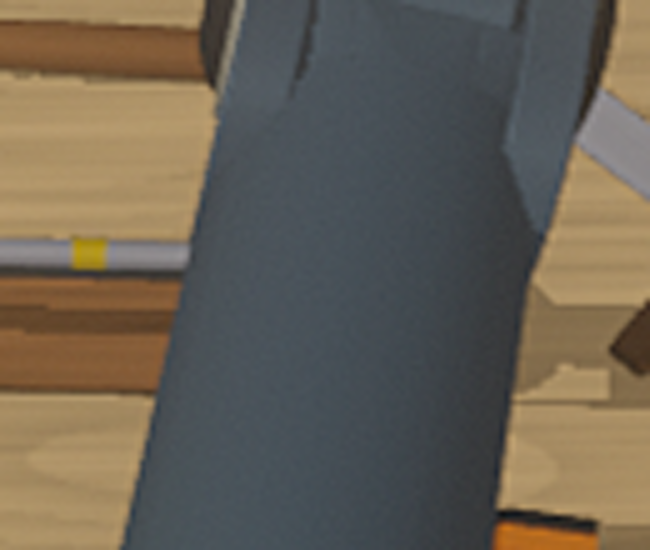

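```bash
python3 -m pendant '[[[0,0,0],[0,0,0],0.3],[[0,0,0],[0,0,0],0.3],[[0,0,0],[0,0,0],0.3],[[0,0,0],[0,0,-0.01],0.3],[[0,0,0],[0,0,-0.03],0.3],[[0,0,0],[0,0,-0.04],0],[[0,0,0],[0,0,0],0],[[0,0,0],[0,0,0],0]]'
python3 - <<'E'
from h import *
c=camera_params("wrist");p,d=read_camera("wrist");W=caddy(p,d,c,"blue",(.642,-.1),.06)
print(observe()["ee_pos"]);go([.4570,.2395,.30],51.4);go([.4570,.2395,.30],-38.6)
E
```

```text
time: 9.78
ee_pos: [0.6421, -0.1006, 0.2983]
ee_rot: [-0.0, 0.721, 0.693, 0.0]
wrist_force: [-0.5, -0.0, -0.3]
width: 0.0853
blue ztop 0.2386 tab 647 [ 0.6414 -0.098   0.2374] ((641.3692016601562, -98.79228210449219), (23.350419998168945, 11.11397647857666), 87.89473724365234) 
 strap+tab 3599 ((640.2809448242188, -101.72219848632812), (65.45844268798828, 116.03797912597656), 20.510692596435547)
[ 0.64174048 -0.10049335  0.29752344]
shift [ 0.3324 -0.198  -0.002 ] tooly -2.26 z [-0.002  0.    -1.   ]
turn wz -53.66208180651461
shift [ 0.3324 -0.198  -0.002 ] tooly -2.26 z [-0.002  0.    -1.   ]
turn wz 36.33791819348539
```

```bash
python3 -m pendant '[[[0,0,0],[0.048,-0.0281,0],0],[[0,0,0],[0.048,-0.0281,0],0],[[0,0,0],[0.048,-0.0281,0],0],[[0,0,0],[0.048,-0.0281,0],0],[[0,0,0],[0.048,-0.0281,0],0],[[0,0,0],[0.048,-0.0281,0],0],[[0,0,0],[0.048,-0.0281,0],0],[[0,0,9.1],[0,0,0],0]]'
python3 -m pendant '[[[0,0,9.1],[0,0,0],0],[[0,0,9.1],[0,0,0],0],[[0,0,9],[0,0,0],0],[[0,0,0],[0,0,0],0],[[0,0,0],[0,0,0],0]]'
cat >> h.py <<'E'
def tubfit(p,d,c,col,near,lo=.03,hi=.054):
    W=cloud(d,c);m=mask(p,col)&(W[...,2]>lo)&(W[...,2]<hi)&(np.hypot(W[...,0]-near[0],W[...,1]-near[1])<.06);t=W[m]
    print("tub",cv2.minEnclosingCircle(t[:,:2].astype(np.float32)*1000),len(t))
def caddy(p,d,c,col,near,r=.045):
    W=cloud(d,c); m=(np.hypot(W[...,0]-near[0],W[...,1]-near[1])<r)&(W[...,2]>.11)&(W[...,2]<.165); q=W[m]; t=W[m&(W[...,2]>.152)]
    print("top",cv2.minAreaRect(q[:,:2].astype(np.float32)*1000),"tab",cv2.minAreaRect(t[:,:2].astype(np.float32)*1000),len(q),len(t)); tubfit(p,d,c,col,near)
E
python3 - <<'E'
from h import *
c=camera_params("wrist");p,d=read_camera("wrist");np.savez("w6.npz",p=p,d=d);cv2.imwrite("pics/w6.png",p[:,:,::-1])
caddy(p,d,c,"yellow",(.4575,.244));go([.4575,.244,.139],-38.6)
E
```

```text
time: 10.82
ee_pos: [0.4555, 0.2476, 0.2971]
ee_rot: [-0.001, 0.772, 0.636, -0.001]
wrist_force: [0.9, -0.9, 0.4]
width: 0.0853
time: 11.45
ee_pos: [0.4587, 0.2427, 0.2978]
ee_rot: [0.0, 0.9, 0.435, -0.001]
wrist_force: [0.1, 0.2, -0.8]
width: 0.0855
top ((450.0980529785156, 250.38111877441406), (24.309324264526367, 48.04924392700195), 52.9949836730957) tab ((458.0408020019531, 244.6756591796875), (23.338489532470703, 11.319352149963379), 51.826881408691406) 1411 368
tub ((458.0865478515625, 244.22789001464844), 28.902462005615234) 889
shift [ 0.0003 -0.0017  0.159 ] tooly -38.46 z [-0.001 -0.    -1.   ]
turn wz 0.13923962355802644
```

```bash
python3 -m pendant '[[[0,0,0],[0.001,-0.0015,0.05],0],[[0,0,0],[0,0,0.05],0],[[0,0,0],[0,0,0.034],0],[[0,0,0],[0,0,0.025],0],[[0,0,0],[0,0,0],0],[[0,0,0],[0,0,0],1],[[0,0,0],[0,0,0],1],[[0,0,0],[0,0,0],1]]' 40
python3 -m pendant '[[[0,0,0],[0,0,0],1],[[0,0,0],[0,0,0],1],[[0,0,0],[0,0,0],1],[[0,0,0],[0,0,0],1],[[0,0,0],[0,0,-0.01],1],[[0,0,0],[0,0,-0.03],1],[[0,0,0],[0,0,-0.04],1],[[0,0,0],[0,0,-0.04],1]]'
python3 -m pendant '[[[0,0,-9],[0,0,0],1],[[0,0,-9],[0,0,0],1],[[0,0,-9],[0,0,0],1],[[0,0,-9.2],[0,0,0],1],[[0,0,0],[0,0.036,0],1],[[0,0,0],[-0.0283,0.04,0],1],[[0,0,0],[-0.0283,0.04,0],1],[[0,0,0],[0,0,0],1]]'
python3 -m pendant '[[[0,0,0],[0,0,0],1],[[0,0,0],[0,0,0],1]]'
cat >> h.py <<'E'
def held(col,zo,yb=.184):
    s=observe();P=s["ee_pos"];print(P,s["wrist_force"])
    c=camera_params("wrist");p,d=read_camera("wrist");cv2.imwrite(f"pics/held_{col}.png",p[:,:,::-1])
    o=[zo+.03,zo+.056];tubfit(p,d,c,col,P,*o)
    y=yb;go([.6456+.0383*y,y,P[2]],-2.2)
E
python3 -c "
from h import *
held('yellow',.12)"
```

```text
time: 12.5
ee_pos: [0.4589, 0.2449, 0.1403]
ee_rot: [-0.0, 0.901, 0.434, 0.001]
wrist_force: [0.1, -0.1, -0.2]
width: 0.0326
time: 13.5
ee_pos: [0.4579, 0.244, 0.2602]
ee_rot: [0.0, 0.901, 0.434, -0.001]
wrist_force: [-0.2, 1.1, -2.3]
width: 0.0095
time: 14.5
ee_pos: [0.5748, 0.178, 0.2588]
ee_rot: [0.002, 0.724, 0.69, -0.001]
wrist_force: [0.2, -0.6, -1.4]
width: 0.0099
time: 14.75
ee_pos: [0.571, 0.1843, 0.2591]
ee_rot: [-0.0, 0.721, 0.693, -0.0]
wrist_force: [-1.0, 0.1, -2.5]
width: 0.0097
[0.57101007 0.18428982 0.2591462 ] [-0.98228773  0.09385945 -2.4636525 ]
tub ((570.375, 183.79360961914062), 28.9428768157959) 2567
shift [0.0029 0.0816 0.0001] tooly -2.24 z [-0.001  0.    -1.   ]
turn wz -0.043901067029040064
```

View pics/held_yellow.png

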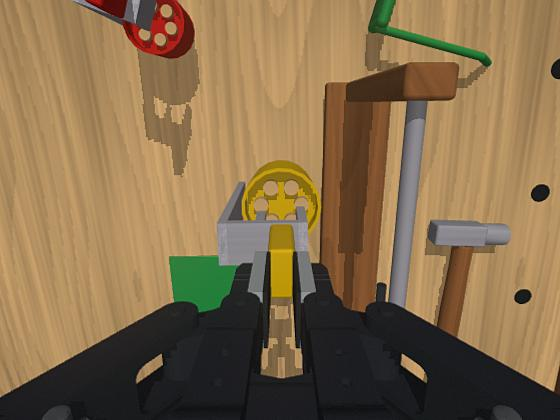

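The yellow caddy is held straight in front of the open end. I'll enter, lower and slide.

```bash
python3 -m pendant '[[[0,0,0],[0,0.021,0],1],[[0,0,0],[0,0.021,0],1],[[0,0,0],[0.003,0.021,0],1],[[0,0,0],[0,0.0186,0],1],[[0,0,0],[0,0,0],1],[[0,0,0],[0,0,0],1],[[0,0,0],[0,0,0.013],1],[[0,0,0],[0,0,0.012],1]]'
python3 -m pendant '[[[0,0,0],[0,0,0.012],1],[[0,0,0],[0,0,0],1],[[0,0,0],[0,0,0],1]]'
python3 -c "
from h import *
held('yellow',.0825,-.0168)"
```

```text
time: 15.8
ee_pos: [0.6528, 0.183, 0.2334]
ee_rot: [-0.0, 0.721, 0.693, -0.0]
wrist_force: [-0.4, -0.3, -1.6]
width: 0.0097
time: 16.18
ee_pos: [0.6535, 0.1828, 0.2219]
ee_rot: [-0.0, 0.722, 0.692, -0.0]
wrist_force: [0.1, -0.4, -1.9]
width: 0.0091
[0.65348173 0.18279077 0.22194778] [ 0.0740106  -0.42411146 -1.8741819 ]
tub ((652.5986328125, 181.7536163330078), 29.568462371826172) 1701
shift [-0.1998 -0.0003  0.0002] tooly -2.37 z [-0. -0. -1.]
turn wz -0.16591134354405312
```

```bash
python3 -m pendant '[[[0,0,0],[-0.02,0,0],1],[[0,0,0],[-0.04,0,0],1],[[0,0,0],[-0.04,0,0],1],[[0,0,0],[-0.04,0,0],1],[[0,0,0],[-0.04,0,0],1],[[0,0,0],[-0.0205,0,0],1],[[0,0,0],[0,0,0],1],[[0,0,0],[0,0,0],1]]'
python3 -m pendant '[[[0,0,0],[0,0,0.002],1],[[0,0,0],[0,0,0.002],1],[[0,0,0],[0,0,0],1],[[0,0,0],[0,0,0],1]]'
python3 - <<'E'
from h import *
c=camera_params("wrist");p,d=read_camera("wrist");cv2.imwrite("pics/w7.png",p[:,:,::-1])
m=mask(p,"red");m[:,:230]=0;m[:,340:]=0;v,u=np.nonzero(m);print("red band",len(u),plane((u.min()+u.max())/2,(v.min()+v.max())/2,.195,c),observe()["ee_pos"])
E
python3 -m pendant '[[[0,0,0],[0,0,0],0.3],[[0,0,0],[0,0,0],0.3],[[0,0,0],[0,0,0],0.3],[[0,0,0],[0,0,-0.01],0.3],[[0,0,0],[0,0,-0.03],0.3],[[0,0,0],[0,0,-0.04],0],[[0,0,0],[0,0,0],0],[[0,0,0],[0,0,0],0]]'
python3 - <<'E'
from h import *
c=camera_params("wrist");p,d=read_camera("wrist");W=cloud(d,c);t=W[mask(p,"yellow")&(W[...,2]>.23)&(W[...,2]<.245)]
print("tab",cv2.minAreaRect(t[:,:2].astype(np.float32)*1000));go([.456,.332,.30],-21.3)
E
```

```text
time: 17.23
ee_pos: [0.6455, -0.015, 0.2222]
ee_rot: [-0.001, 0.721, 0.693, 0.001]
wrist_force: [0.5, -0.4, -2.8]
width: 0.0092
time: 17.73
ee_pos: [0.6467, -0.0151, 0.2209]
ee_rot: [0.0, 0.721, 0.693, 0.002]
wrist_force: [-1.7, 1.0, 8.6]
width: 0.0094
red band 839 [0.65271693 0.04634195 0.195     ] [ 0.64667522 -0.01508146  0.22084233]
time: 18.77
ee_pos: [0.6452, -0.0175, 0.2983]
ee_rot: [-0.0, 0.722, 0.692, -0.0]
wrist_force: [0.8, -0.4, -0.9]
width: 0.0852
tab ((644.5023193359375, -14.915223121643066), (23.566892623901367, 11.136713981628418), 87.7412338256836)
shift [ 0.3413 -0.2031 -0.0021] tooly -2.36 z [-0.002  0.    -1.   ]
turn wz 18.939672057362642
```

```bash
python3 -m pendant '[[[0,0,0],[0.0489,-0.0288,0],0],[[0,0,0],[0.0489,-0.0288,0],0],[[0,0,0],[0.0489,-0.0288,0],0],[[0,0,0],[0.0489,-0.0288,0],0],[[0,0,0],[0.0489,-0.0288,0],0],[[0,0,0],[0.0489,-0.0288,0],0],[[0,0,0],[0.0489,-0.0288,0],0],[[0,0,9.5],[0,0,0],0]]'
python3 -m pendant '[[[0,0,9.5],[0,0,0],0],[[0,0,0],[0,0,0],0],[[0,0,0],[0,0,0],0]]'
python3 - <<'E'
from h import *
c=camera_params("wrist");p,d=read_camera("wrist");cv2.imwrite("pics/w8.png",p[:,:,::-1])
caddy(p,d,c,"red",(.4575,.333));go([.4575,.333,.139],-21.3)
E
```

```text
time: 19.82
ee_pos: [0.4538, 0.338, 0.2968]
ee_rot: [-0.001, 0.775, 0.632, -0.001]
wrist_force: [0.5, -0.1, 0.1]
width: 0.0856
time: 20.2
ee_pos: [0.4578, 0.3326, 0.2978]
ee_rot: [0.0, 0.825, 0.565, -0.001]
wrist_force: [1.0, 0.4, -0.3]
width: 0.0859
top ((447.873291015625, 337.5104675292969), (24.064271926879883, 48.15093231201172), 69.00592803955078) tab ((457.6033935546875, 334.15814208984375), (23.29961395263672, 11.35367488861084), 68.58085632324219) 1398 376
tub ((456.9944152832031, 333.7187805175781), 29.195066452026367) 902
shift [ 0.0003 -0.0005  0.159 ] tooly -21.27 z [-0.001 -0.    -1.   ]
turn wz 0.030544208690443497
```

```bash
python3 -m pendant '[[[0,0,0],[0.001,-0.001,0.05],0],[[0,0,0],[0,0,0.05],0],[[0,0,0],[0,0,0.034],0],[[0,0,0],[0,0,0.025],0],[[0,0,0],[0,0,0],0],[[0,0,0],[0,0,0],1],[[0,0,0],[0,0,0],1],[[0,0,0],[0,0,0],1]]' 40
python3 -m pendant '[[[0,0,0],[0,0,0],1],[[0,0,0],[0,0,0],1],[[0,0,0],[0,0,0],1],[[0,0,0],[0,0,0],1],[[0,0,0],[0,0,-0.01],1],[[0,0,0],[0,0,-0.03],1],[[0,0,0],[0,0,-0.04],1],[[0,0,0],[0,0,-0.04],1]]'
python3 -m pendant '[[[0,0,-9.5],[0,0,0],1],[[0,0,-9.6],[0,0,0],1],[[0,0,0],[-0.0364,0.0298,0],1],[[0,0,0],[-0.0364,0.0298,0],1],[[0,0,0],[-0.0364,0.0298,0],1],[[0,0,0],[-0.0364,0.0298,0],1],[[0,0,0],[0,0,0],1],[[0,0,0],[0,0,0],1]]'
python3 -c "
from h import *
held('red',.12)"
```

```text
time: 21.25
ee_pos: [0.458, 0.3346, 0.1404]
ee_rot: [-0.0, 0.826, 0.564, 0.001]
wrist_force: [0.3, -0.1, -0.5]
width: 0.032
time: 22.25
ee_pos: [0.4571, 0.3336, 0.2601]
ee_rot: [0.0, 0.826, 0.564, -0.001]
wrist_force: [0.6, 0.6, -1.6]
width: 0.0095
time: 23.25
ee_pos: [0.5703, 0.1842, 0.2589]
ee_rot: [-0.001, 0.721, 0.693, -0.0]
wrist_force: [0.2, 0.2, -2.0]
width: 0.0095
[0.57028476 0.18421117 0.25887523] [ 0.20459075  0.15185809 -1.95583638]
tub ((569.2664184570312, 183.9004364013672), 29.494956970214844) 2566
shift [0.0022 0.0825 0.    ] tooly -2.18 z [-0.001  0.    -1.   ]
turn wz 0.021940496413208166
```

View pics/held_red.png

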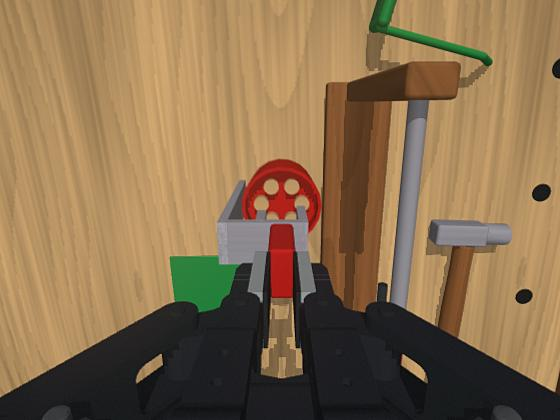

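The red caddy is held straight at the same spot. I'll repeat the sequence.

```bash
python3 -m pendant '[[[0,0,0],[0,0.021,0],1],[[0,0,0],[0,0.021,0],1],[[0,0,0],[0.0025,0.021,0],1],[[0,0,0],[0,0.0195,0],1],[[0,0,0],[0,0,0],1],[[0,0,0],[0,0,0],1],[[0,0,0],[0,0,0.013],1],[[0,0,0],[0,0,0.012],1]]'
python3 -m pendant '[[[0,0,0],[0,0,0.012],1],[[0,0,0],[0,0,0],1],[[0,0,0],[0,0,0],1]]'
python3 -c "
from h import *
held('red',.0825,.0692)"
```

```text
time: 24.3
ee_pos: [0.6525, 0.1834, 0.2334]
ee_rot: [-0.0, 0.721, 0.693, -0.0]
wrist_force: [-0.7, 0.1, -3.2]
width: 0.0098
time: 24.68
ee_pos: [0.6532, 0.1831, 0.222]
ee_rot: [-0.0, 0.721, 0.693, -0.0]
wrist_force: [-0.6, 0.1, -2.2]
width: 0.0097
[0.65324507 0.18310883 0.22197702] [-0.56135994  0.12158278 -2.16122295]
tub ((652.5689086914062, 182.1968231201172), 29.351919174194336) 1744
shift [-1.14e-01 -5.00e-04  1.00e-04] tooly -2.27 z [-0. -0. -1.]
turn wz -0.06936851449034975
```

```bash
python3 -m pendant '[[[0,0,0],[-0.02,0,0],1],[[0,0,0],[-0.035,0,0],1],[[0,0,0],[-0.035,0,0],1],[[0,0,0],[-0.0243,0,0],1],[[0,0,0],[0,0,0],1],[[0,0,0],[0,0,0],1],[[0,0,0],[0,0,0.002],1],[[0,0,0],[0,0,0.002],1]]'
python3 -m pendant '[[[0,0,0],[0,0,0],1],[[0,0,0],[0,0,0],0.3],[[0,0,0],[0,0,0],0.3],[[0,0,0],[0,0,0],0.3],[[0,0,0],[0,0,-0.01],0.3],[[0,0,0],[0,0,-0.03],0.3],[[0,0,0],[0,0,-0.04],0],[[0,0,0],[0,0,-0.04],0]]'
python3 -m pendant '[[[0,0,0],[0,-0.05,-0.03],0],[[0,0,0],[0,-0.06,0],0],[[0,0,0],[0,-0.06,0],0],[[0,0,0],[0,0,0],0]]'
python3 - <<'E'
from h import *
print(observe()["ee_pos"])
for n in("scene","top"):
    c=camera_params(n);p,d=read_camera(n);np.savez(f"{n}9.npz",p=p,d=d);cv2.imwrite(f"pics/{n}9.png",p[:,:,::-1])
    if n=="scene":cv2.imwrite("pics/s9c.png",cv2.resize(p[150:290,220:390,::-1],None,fx=4.5,fy=4,interpolation=2))
W=cloud(d,c)
for col in("red","yellow","blue"):
    k=mask(p,col)&(W[...,0]>.6);t=W[k];tb=t[(t[:,2]>.225)];print(col,len(tb),tb.mean(0).round(4),(tb.min(0)+tb.max(0))/2)
r=((W[...,2]>.034)&(W[...,2]<.052)&(W[...,1]<-.12)&(W[...,1]>-.5)&(W[...,0]<.58)).astype(np.uint8)
n,l,st,_=cv2.connectedComponentsWithStats(r)
for i in range(1,n):
    if st[i,4]>200: print("case",cv2.minAreaRect(W[l==i][:,:2].astype(np.float32)))
E
```

```text
time: 25.72
ee_pos: [0.65, 0.0708, 0.2207]
ee_rot: [0.001, 0.72, 0.694, 0.002]
wrist_force: [-2.3, 0.9, 12.7]
width: 0.0094
time: 26.72
ee_pos: [0.6489, 0.0688, 0.3403]
ee_rot: [0.0, 0.721, 0.693, 0.0]
wrist_force: [0.5, 0.0, -0.0]
width: 0.0854
time: 27.22
ee_pos: [0.4756, 0.0757, 0.3695]
ee_rot: [-0.0, 0.72, 0.694, 0.001]
wrist_force: [0.1, 1.2, 0.4]
width: 0.0856
[0.4755565  0.07568554 0.36954822]
red 84 [0.646  0.0696 0.2362] [0.64661451 0.06936579 0.23282163]
yellow 75 [ 0.6435 -0.0154  0.2361] [ 0.6433677  -0.01558484  0.23393229]
blue 65 [ 0.6406 -0.0982  0.2368] [ 0.64064781 -0.09888639  0.23674951]
case ((0.5155309438705444, -0.3838617205619812), (0.11983197182416916, 0.047373466193675995), 3.946023464202881)
case ((0.48683345317840576, -0.2222672700881958), (0.04501241445541382, 0.12011909484863281), 81.65675354003906)
```

View pics/s9c.png

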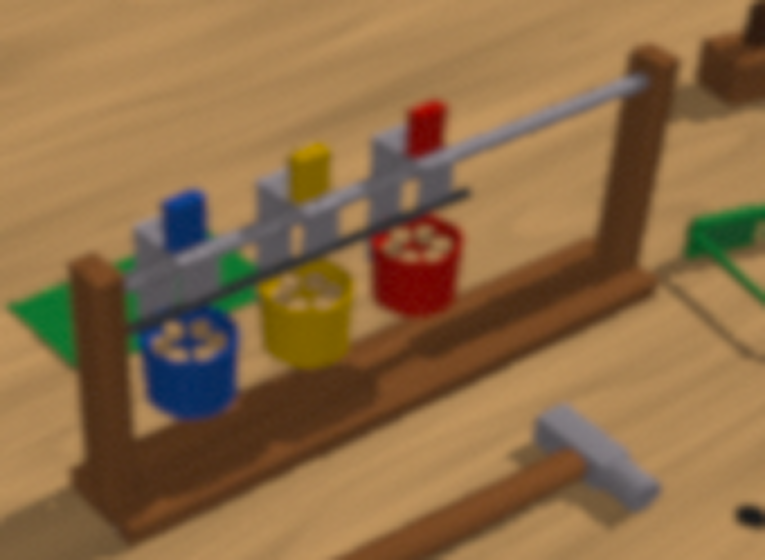

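View pics/top9.png

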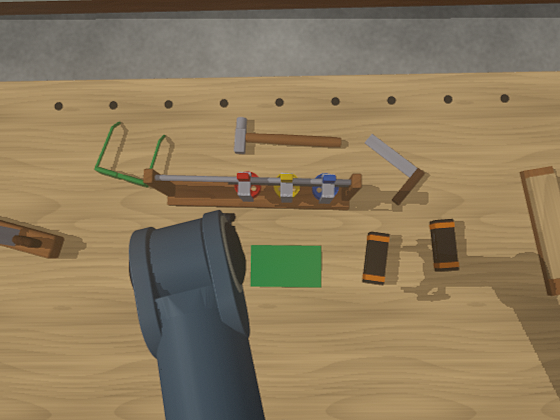

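All three caddies hang upright on their bands. The top camera puts the tabs at y .069/-.016/-.099 and the bands at .069/-.017/-.101. The cases haven't moved, so next I'll align with case A.

```bash
python3 -c "
from h import *
print(observe()['qpos'].round(2));go([.4868,-.2223,.20],81.66)"
```

```text
[-0.45  0.04  0.22  1.75 -0.01  1.35 -0.27]
shift [-0.2976  0.0189  0.1693] tooly -2.25 z [ 0.002  0.001 -1.   ]
turn wz -83.91375924886242
```

```bash
python3 -m pendant '[[[0,0,0],[-0.0496,0.0032,0.012],0],[[0,0,0],[-0.0496,0.0032,0.012],0],[[0,0,0],[-0.0496,0.0032,0.012],0],[[0,0,0],[-0.0496,0.0032,0.012],0],[[0,0,0],[-0.0496,0.0032,0.012],0],[[0,0,0],[-0.0496,0.0032,0.012],0],[[0,0,-10.5],[0,0,0],0],[[0,0,-10.5],[0,0,0],0]]'
python3 -m pendant '[[[0,0,-10.5],[0,0,0],0],[[0,0,-10.5],[0,0,0],0],[[0,0,-10.5],[0,0,0],0],[[0,0,-10.5],[0,0,0],0],[[0,0,-10.5],[0,0,0],0],[[0,0,-10.4],[0,0,0],0],[[0,0,0],[0,0,0],0],[[0,0,0],[0,0,0],0]]'
cat >> h.py <<'E'
def cases(n="wrist",box=(.35,.62,-.5,-.1)):
    c=camera_params(n);p,d=read_camera(n);W=cloud(d,c);cv2.imwrite(f"pics/c_{n}_{observe()['time']:.2f}.png",p[:,:,::-1])
    r=((W[...,2]>.040)&(W[...,2]<.052)&(W[...,1]<box[3])&(W[...,1]>box[2])&(W[...,0]>box[0])&(W[...,0]<box[1])).astype(np.uint8)
    k,l,st,_=cv2.connectedComponentsWithStats(r)
    for i in range(1,k):
        if st[i,4]>200: print("case",n,cv2.minAreaRect(W[l==i][:,:2].astype(np.float32)),st[i])
E
python3 -c "
from h import *
cases();cases('top');go([.4868,-.2223,.016],81.66)"; ls pics
```

```text
time: 28.32
ee_pos: [0.4876, -0.2244, 0.2959]
ee_rot: [0.0, 0.581, 0.814, -0.001]
wrist_force: [0.2, 0.4, 0.3]
width: 0.0849
time: 29.32
ee_pos: [0.487, -0.2231, 0.2962]
ee_rot: [-0.0, 0.074, 0.997, -0.0]
wrist_force: [0.1, 0.1, -0.1]
width: 0.0851
case wrist ((0.4880378246307373, -0.22190938889980316), (0.044419050216674805, 0.1203843355178833), 81.47599792480469) [ 263  114   40  103 3888]
case wrist ((0.5163500308990479, -0.38296982645988464), (0.11971865594387054, 0.04598882049322128), 3.9298951625823975) [ 121  158   65  100 3595]
case top ((0.4865742325782776, -0.2226835936307907), (0.04584357887506485, 0.11950690299272537), 81.60462188720703) [365 232  25  54 696]
shift [0.     0.0005 0.2803] tooly 81.53 z [-0. -0. -1.]
turn wz -0.126118751477577
c_top_29.43.png
c_wrist_29.38.png
crop1.png
held_red.png
held_yellow.png
s9c.png
scene0.png
scene9.png
t5c.png
top0.png
top5.png
top9.png
w1.png
w2.png
w3.png
w4.png
w6.png
w7.png
w8.png
wrist5.png
```

```bash
python3 -m pendant '[[[0,0,0],[0,0.0005,0.06],0],[[0,0,0],[0,0,0.06],0],[[0,0,0],[0,0,0.06],0],[[0,0,0],[0,0,0.06],0],[[0,0,0],[0,0,0.028],0],[[0,0,0],[0,0,0.011],0],[[0,0,0],[0,0,0],1],[[0,0,0],[0,0,0],1]]' 8
python3 -m pendant '[[[0,0,0],[0,0,0],1],[[0,0,0],[0,0,0],1],[[0,0,0],[0,0,0],1],[[0,0,0],[0,0,0],1]]'
python3 -c "
from h import *
s=observe();print(s['torque'],s['width'],s['ee_pos'])"
python3 -m pendant '[[[0,0,0],[0,0,-0.01],1],[[0,0,0],[0,0,-0.01],1],[[0,0,0],[0,0,-0.005],1],[[0,0,0],[0,0,0],1],[[0,0,0],[0,0,0],1],[[0,0,0],[0,0,0],1]]'
python3 - <<'E'
from h import *
s=observe();print(s['torque'],s['width'],s['wrist_force'])
c=camera_params("scene");p,d=read_camera("scene");cv2.imwrite("pics/s10.png",cv2.resize(p[200:320,100:260,::-1],None,fx=5,fy=5,interpolation=2))
W=cloud(d,c);t=W[mask(p,"orange",170,150)];t=t[(abs(t[:,0]-.487)<.09)&(abs(t[:,1]+.222)<.05)]
for nm,k in(("near robot",t[t[:,0]<.487]),("far",t[t[:,0]>.487])):print(nm,len(k),k.mean(0) if len(k) else"")
E
```

```text
time: 30.42
ee_pos: [0.4878, -0.2224, 0.0188]
ee_rot: [0.001, 0.073, 0.997, -0.0]
wrist_force: [-0.3, 0.5, 0.4]
width: 0.052
time: 30.92
ee_pos: [0.4878, -0.2225, 0.0189]
ee_rot: [0.002, 0.073, 0.997, -0.0]
wrist_force: [-0.4, -0.0, 7.3]
width: 0.0439
[-0.0005873   0.17489552 -0.02008279] 0.04385832360062363 [ 0.48778219 -0.22246612  0.01893834]
time: 31.68
ee_pos: [0.4863, -0.2218, 0.042]
ee_rot: [-0.0, 0.073, 0.997, 0.0]
wrist_force: [-0.1, -0.0, -4.0]
width: 0.0429
[-0.04772731 -0.09981218 -0.00862583] 0.042892266732268314 [-0.05759419 -0.01762819 -4.02385443]
near robot 16 [ 0.44174913 -0.20282803  0.06627302]
far 39 [ 0.53234265 -0.22504887  0.06807147]
```

View pics/s10.png

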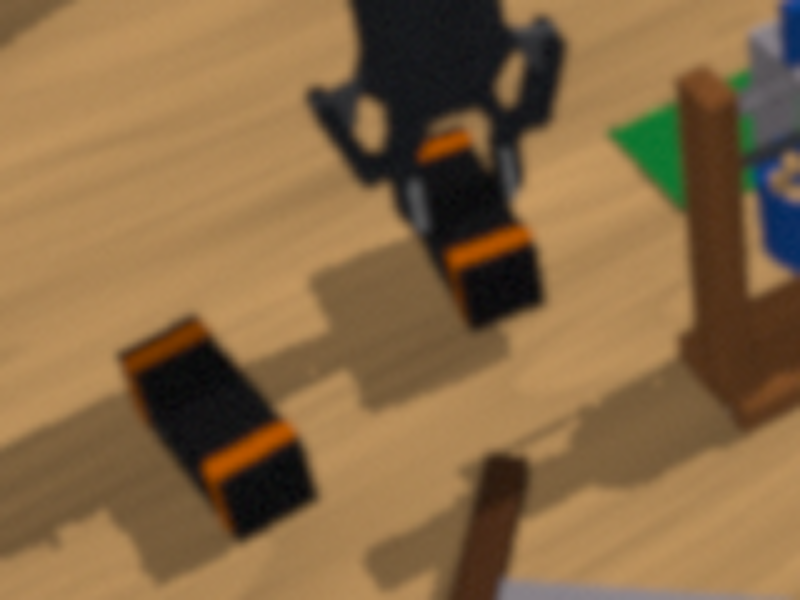

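Case A came up level at 8 N. The wrist torque (-0.10 N m about y) suggests the robot-side end is heavy. I'll ease the grip to see it sink.

```bash
python3 -m pendant '[[[0,0,0],[0,0,0],1],[[0,0,0],[0,0,0],1],[[0,0,0],[0,0,0],1],[[0,0,0],[0,0,0],1]]' 6
cat > sc.py <<'E'
from h import *
import sys
x,y=map(float,sys.argv[1:3])
s=observe();print(s['torque'].round(3),s['width'].round(4),s['wrist_force'].round(1),s['ee_pos'].round(4))
c=camera_params("scene");p,d=read_camera("scene")
u,v=pix([[x,y,.06]],c)[0].astype(int);cv2.imwrite(f"pics/s_{s['time']:.2f}.png",cv2.resize(p[max(v-60,0):v+60,max(u-80,0):u+80,::-1],None,fx=5,fy=5,interpolation=2))
W=cloud(d,c);t=W[mask(p,"orange",170,120)];t=t[(abs(t[:,0]-x)<.09)&(abs(t[:,1]-y)<.05)]
for nm,k in(("near robot",t[t[:,0]<x-.02]),("far",t[t[:,0]>x+.02])):print(nm,len(k),k.mean(0).round(3) if len(k) else"",k[:,2].max().round(3) if len(k) else"")
E
python3 sc.py .487 -.222
```

```text
time: 32.22
ee_pos: [0.4865, -0.2219, 0.0424]
ee_rot: [-0.0, 0.073, 0.997, 0.0]
wrist_force: [0.4, 0.2, -4.2]
width: 0.0432Traceback (most recent call last):
  File "sc.py", line 4, in <module>
    s=observe();print(s['torque'].round(3),s['width'].round(4),s['wrist_force'].round(1),s['ee_pos'].round(4))
                                           ^^^^^^^^^^^^^^^^
AttributeError: 'float' object has no attribute 'round'
```

```bash
sed -i "s/s\['width'\].round(4)/s['width']/" sc.py; python3 sc.py .487 -.222
python3 -m pendant '[[[0,0,0],[0,0,0],1],[[0,0,0],[0,0,0],1],[[0,0,0],[0,0,0],1],[[0,0,0],[0,0,0],1]]' 5
python3 sc.py .487 -.222
```

```text
[-0.033 -0.161 -0.022] 0.043161323734551366 [ 0.4  0.2 -4.2] [ 0.4865 -0.2219  0.0424]
near robot 29 [ 0.443 -0.204  0.067] 0.07
far 59 [ 0.532 -0.227  0.068] 0.071
time: 32.78
ee_pos: [0.4866, -0.2219, 0.0424]
ee_rot: [-0.0, 0.073, 0.997, 0.0]
wrist_force: [-0.1, -0.7, -3.8]
width: 0.0434
[-0.015 -0.155 -0.012] 0.04336864939930729 [-0.1 -0.7 -3.8] [ 0.4866 -0.2219  0.0424]
near robot 29 [ 0.443 -0.204  0.068] 0.071
far 60 [ 0.532 -0.227  0.068] 0.072
```

At 5 N it still doesn't turn. The torque (-0.155 N m at 4 N, an arm of about 38 mm) clearly puts the heavy end on the robot's side. I'll regrip 25 mm towards the light end to get more leverage.

```bash
python3 -m pendant '[[[0,0,0],[0,0,0.013],1],[[0,0,0],[0,0,0.012],1],[[0,0,0],[0,0,0],1],[[0,0,0],[0,0,0],0.2],[[0,0,0],[0,0,0],0.2],[[0,0,0],[-0.025,0,0],0.2],[[0,0,0],[0,0,0],0.2],[[0,0,0],[0,0,0],0.2]]' 6
python3 -m pendant '[[[0,0,0],[0,0,0],1],[[0,0,0],[0,0,0],1],[[0,0,0],[0,0,0],1],[[0,0,0],[0,0,0],1],[[0,0,0],[0,0,-0.01],1],[[0,0,0],[0,0,-0.015],1],[[0,0,0],[0,0,0],1],[[0,0,0],[0,0,0],1]]'
python3 sc.py .487 -.222
```

```text
time: 33.83
ee_pos: [0.5102, -0.2254, 0.0171]
ee_rot: [-0.001, 0.073, 0.997, 0.0]
wrist_force: [-0.8, -0.0, -0.0]
width: 0.0682
time: 34.83
ee_pos: [0.5138, -0.2263, 0.0438]
ee_rot: [0.003, 0.073, 0.997, -0.001]
wrist_force: [3.2, -0.3, 2.7]
width: 0.0438
[-0.201 -0.74  -0.066] 0.04380245202048609 [ 3.2 -0.3  2.7] [ 0.5138 -0.2263  0.0438]
near robot 15 [ 0.45  -0.203  0.046] 0.05
far 18 [ 0.537 -0.223  0.078] 0.08
```

```bash
python3 -m pendant '[[[0,0,0],[0,0,0],1],[[0,0,0],[0,0,-0.015],1],[[0,0,0],[0,0,-0.015],1],[[0,0,0],[0,0,0],1],[[0,0,0],[0,0,0],1]]'
python3 sc.py .487 -.222; ls -t pics|head -1
```

```text
time: 35.5
ee_pos: [0.5105, -0.2252, 0.072]
ee_rot: [-0.001, 0.073, 0.997, 0.0]
wrist_force: [-0.7, -0.1, -3.6]
width: 0.0431
[-0.022 -0.185  0.034] 0.043108787070629345 [-0.7 -0.1 -3.6] [ 0.5105 -0.2252  0.072 ]
near robot 3 [ 0.451 -0.203  0.064] 0.065
far 0  
s_35.50.png
```

```bash
python3 -m pendant '[[[0,0,0],[0,0,-0.03],1],[[0,0,0],[0,0,-0.03],1],[[0,0,0],[0,0,0],1],[[0,0,0],[0,0,0],1]]' 5
python3 sc.py .50 -.222; ls -t pics|head -1; cp pics/$(ls -t pics|head -1) pics/v11.png
```

```text
time: 36.05
ee_pos: [0.5102, -0.225, 0.1309]
ee_rot: [-0.001, 0.073, 0.997, 0.0]
wrist_force: [-0.5, 0.5, -5.2]
width: 0.0437
[ 0.007 -0.134  0.038] 0.04370382975199005 [-0.5  0.5 -5.2] [ 0.5102 -0.225   0.1309]
near robot 0  
far 0  
s_36.05.png
```

View pics/v11.png

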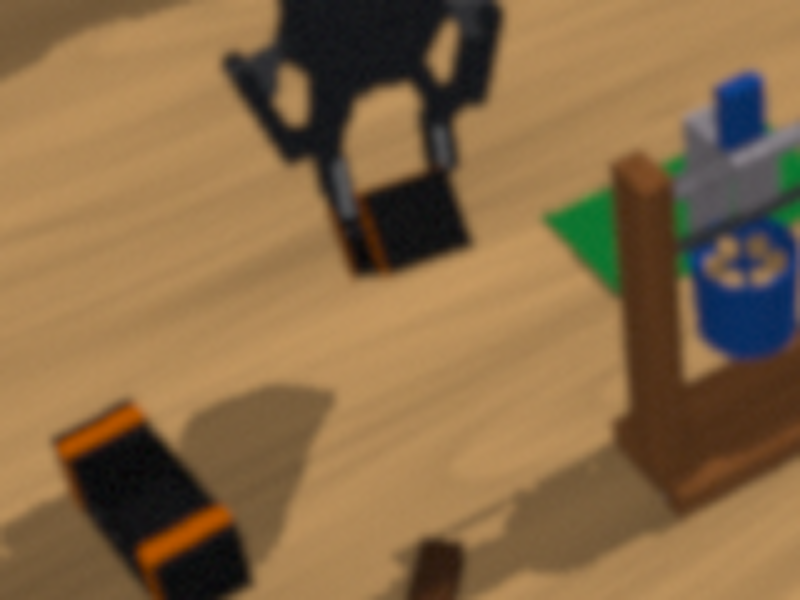

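The case hangs by its light end with the far end tilted up, pinned by friction. I'll measure the tilt from the visible end face.

```bash
cat > tilt.py <<'E'
from h import *
P=observe()["ee_pos"]
for n in("scene","top"):
    c=camera_params(n);p,d=read_camera(n);W=cloud(d,c)
    h=cv2.cvtColor(p,cv2.COLOR_RGB2HSV)
    k=(np.hypot(W[...,0]-P[0],W[...,1]-P[1])<.1)&(abs(W[...,1]-P[1])<.024)&(W[...,2]>.012)&(W[...,2]<P[2]+.06)&((h[...,2]<70)|mask(p,"orange",170,120))
    t=W[k];print(n,k.sum(),t.min(0).round(3) if len(t) else "",t.max(0).round(3) if len(t) else "")
    o=W[k&mask(p,"orange",170,120)];print(" orange",len(o),o.mean(0).round(3) if len(o) else "")
    g=W[k&(h[...,2]<70)]
    if n=="scene":
        for it in range(3):
            m=g.mean(0);u,s,vt=np.linalg.svd(g-m);r=(g-m)@vt[2];g=g[abs(r)<max(.003,1.5*r.std())]
        nn=vt[2]*np.sign(vt[2][0]+vt[2][2]);print(" face",len(g),g.mean(0).round(3),"normal",nn.round(3),"rms",s[2]/len(g)**.5,"elev deg",np.degrees(np.arcsin(nn[2])))
E
python3 tilt.py
```

```text
scene 328 [ 0.475 -0.249  0.098] [ 0.569 -0.201  0.19 ]
 orange 0 
 face 201 [ 0.54  -0.229  0.155] normal [-0.28  -0.734  0.619] rms 0.006452923156925668 elev deg 38.20951880420425
top 517 [ 0.447 -0.249  0.095] [ 0.565 -0.201  0.179]
 orange 91 [ 0.471 -0.217  0.119]
```

```bash
cat > prof.py <<'E'
from h import *
import sys
S=observe();P=S["ee_pos"];ax=rot(S["ee_rot"]).apply([-1,0,0]);ax[2]=0;ax/=np.linalg.norm(ax);sd=np.array([-ax[1],ax[0],0])
print("axis",ax.round(3))
for n in("top","scene","wrist"):
    c=camera_params(n);p,d=read_camera(n);W=cloud(d,c);h=cv2.cvtColor(p,cv2.COLOR_RGB2HSV)
    D=W-P;a=D@ax;b=D@sd;om=mask(p,"orange",170,120)
    k=(abs(a)<.13)&(abs(b)<.02)&(W[...,2]>.012)&(W[...,2]<P[2]+.05)&((h[...,2]<70)|om)
    print(n,k.sum())
    for lo in np.arange(-.12,.1,.01):
        q=k&(a>=lo)&(a<lo+.01)
        if q.sum()>3: print("  a %.3f z %.3f..%.3f med %.3f n %d orange %d"%(lo+.005,W[q][:,2].min()-P[2],W[q][:,2].max()-P[2],np.median(W[q][:,2])-P[2],q.sum(),(q&om).sum()))
E
python3 prof.py
```

```text
axis [ 0.989 -0.145  0.   ]
top 464
  a -0.065 z -0.029..-0.024 med -0.026 n 16 orange 0
  a -0.055 z -0.028..-0.013 med -0.020 n 89 orange 78
  a -0.045 z -0.018..-0.006 med -0.012 n 66 orange 3
  a -0.035 z -0.010..0.003 med -0.004 n 73 orange 0
  a -0.025 z -0.003..0.008 med 0.003 n 64 orange 0
  a -0.015 z 0.006..0.018 med 0.010 n 26 orange 0
  a 0.025 z 0.042..0.049 med 0.045 n 15 orange 1
  a 0.035 z 0.032..0.045 med 0.038 n 28 orange 0
  a 0.045 z 0.019..0.035 med 0.026 n 50 orange 0
  a 0.055 z 0.012..0.023 med 0.018 n 37 orange 0
scene 264
  a 0.035 z 0.031..0.049 med 0.041 n 93 orange 0
  a 0.045 z 0.021..0.037 med 0.029 n 106 orange 0
  a 0.055 z 0.016..0.029 med 0.020 n 64 orange 0
wrist 23131
  a -0.065 z -0.028..-0.022 med -0.025 n 409 orange 0
  a -0.055 z -0.025..-0.014 med -0.019 n 1803 orange 1464
  a -0.045 z -0.017..-0.006 med -0.012 n 1842 orange 334
  a -0.035 z -0.009..0.002 med -0.004 n 2125 orange 0
  a -0.025 z -0.002..0.011 med 0.004 n 2335 orange 0
  a -0.015 z 0.006..0.019 med 0.013 n 2573 orange 0
  a -0.005 z 0.015..0.027 med 0.021 n 2861 orange 0
  a 0.005 z 0.022..0.035 med 0.029 n 3148 orange 0
  a 0.015 z 0.031..0.044 med 0.038 n 3589 orange 2294
  a 0.025 z 0.039..0.049 med 0.044 n 2446 orange 1098
```

The case is tilted 39° from horizontal, with its heavy end down. Tilting the tool about 51° outward makes it vertical, so I'll grip at 20 N, raise, square up and tilt.

```bash
python3 -m pendant '[[[0,0,0],[0,0,0],1],[[0,0,0],[0,0,0],1],[[0,0,-8],[0,0,-0.02],1],[[0,0,0],[0,0,-0.03],1],[[0,-8,0],[0,0,0],1],[[0,-8.5,0],[0,0,0],1],[[0,-8.5,0],[0,0,0],1],[[0,-8.5,0],[0,0,0],1]]' 20
python3 -m pendant '[[[0,-8.5,0],[0,0,0],1],[[0,-8.5,0],[0,0,0],1],[[0,0,0],[0,0,0],1],[[0,0,0],[0,0,0],1]]'
python3 - <<'E'
from h import *
S=observe();P=S["ee_pos"];print(S["wrist_force"],S["width"],S["qpos"].round(2))
go([.469,.032,P[2]]);print(rot(S["ee_rot"]).as_matrix().round(3))
E
sed -i 's/a)<.13/a)<.08/; s/P\[2\]+.05/P[2]+.09/;s/-.12,.1,.01/-.06,.06,.006/' prof.py; python3 prof.py
```

```text
time: 37.35
ee_pos: [0.5104, -0.2231, 0.1788]
ee_rot: [0.248, 0.001, 0.969, 0.004]
wrist_force: [0.8, -0.1, -5.0]
width: 0.0429
time: 37.85
ee_pos: [0.5105, -0.2258, 0.1685]
ee_rot: [0.279, -0.002, 0.96, 0.01]
wrist_force: [0.3, -0.8, -4.0]
width: 0.0434
[ 0.29652667 -0.81084646 -4.01913264] 0.0434245458034619 [ 0.96  0.21 -0.51  2.21 -0.6   0.3   2.59]
shift [ 0.0357  0.2581 -0.0171] tooly 90.49 z [ 0.536  0.02  -0.844]
[[-0.844 -0.009  0.536]
 [ 0.003  1.     0.02 ]
 [-0.537  0.018 -0.844]]
axis [ 1.    -0.003  0.   ]
top 624
  a -0.049 z 0.086..0.090 med 0.088 n 5 orange 0
  a -0.043 z 0.079..0.090 med 0.085 n 33 orange 0
  a -0.037 z 0.078..0.090 med 0.084 n 37 orange 0
  a -0.031 z 0.068..0.089 med 0.082 n 17 orange 0
  a -0.025 z -0.034..-0.019 med -0.028 n 20 orange 0
  a -0.019 z -0.034..0.009 med -0.010 n 60 orange 0
  a -0.013 z -0.007..0.037 med 0.017 n 82 orange 0
  a -0.007 z 0.019..0.059 med 0.054 n 69 orange 0
  a -0.001 z 0.051..0.059 med 0.055 n 103 orange 0
  a 0.005 z 0.049..0.059 med 0.054 n 105 orange 0
  a 0.011 z 0.049..0.057 med 0.053 n 106 orange 0
  a 0.017 
[... 752 characters left out ...]
 a 0.017 z -0.049..0.056 med 0.051 n 99 orange 0
  a 0.023 z -0.049..0.055 med -0.021 n 200 orange 0
  a 0.029 z -0.038..0.055 med 0.003 n 259 orange 0
  a 0.035 z -0.009..0.052 med 0.023 n 188 orange 0
  a 0.041 z 0.020..0.052 med 0.046 n 52 orange 0
wrist 33265
  a -0.055 z 0.058..0.078 med 0.072 n 3179 orange 0
  a -0.049 z 0.068..0.070 med 0.069 n 33 orange 0
  a -0.031 z -0.059..-0.044 med -0.054 n 776 orange 260
  a -0.025 z -0.059..-0.015 med -0.039 n 4578 orange 1560
  a -0.019 z -0.047..0.018 med -0.014 n 7694 orange 183
  a -0.013 z -0.022..0.049 med 0.016 n 10713 orange 503
  a -0.007 z 0.006..0.056 med 0.038 n 9972 orange 3438
  a -0.001 z 0.040..0.056 med 0.052 n 1968 orange 567
```

```bash
python3 -m pendant '[[[0,0,0],[0.005,0.037,-0.0024],1],[[0,0,0],[0.005,0.037,-0.0024],1],[[0,0,0],[0,0,0],1]]'
python3 - <<'E'
from h import *
S=observe();P=S["ee_pos"];print(P,S["wrist_force"],S["width"],S["qpos"].round(2))
go([.469,.032,P[2]])
E
```

```text
time: 38.38
ee_pos: [0.4986, -0.1457, 0.1683]
ee_rot: [0.279, -0.007, 0.96, 0.012]
wrist_force: [0.8, -0.1, -3.6]
width: 0.0436
[ 0.49862678 -0.14571925  0.16832486] [ 0.76897042 -0.07473829 -3.55128371] 0.043589831871135666 [ 0.81  0.13 -0.52  2.3  -0.59  0.23  2.45]
shift [ 0.0239  0.1782 -0.0112] tooly 91.1 z [ 0.535  0.026 -0.844]
```

```bash
python3 -m pendant '[[[0,0,0],[0.002,0.044,0],1],[[0,0,0],[0.002,0.044,0],1],[[0,0,0],[0.002,0.044,0],1],[[0,0,0],[0.002,0.044,0],1],[[0,0,0],[0,0,0],1],[[0,0,0],[0,0,0],1]]'
python3 - <<'E'
from h import *
S=observe();P=S["ee_pos"];print(P,S["wrist_force"],S["width"],S["qpos"].round(2))
go([.485,.032,P[2]]);print(rot(S["ee_rot"]).as_matrix().round(3))
E
python3 prof.py | sed -n '/wrist/,$p'
```

```text
time: 39.12
ee_pos: [0.4948, -0.064, 0.1727]
ee_rot: [0.267, -0.006, 0.964, 0.008]
wrist_force: [0.1, 0.1, -5.3]
width: 0.0436
[ 0.49477084 -0.06402097  0.1726678 ] [ 0.12870861  0.14263559 -5.27010867] 0.043642495073353736 [-0.02  0.03  0.1   2.37 -0.31  0.21  1.95]
shift [ 0.0076  0.0962 -0.0033] tooly 90.94 z [ 0.514  0.018 -0.857]
[[-0.858 -0.016  0.514]
 [-0.008  1.     0.018]
 [-0.514  0.011 -0.857]]
wrist 33512
  a -0.055 z 0.059..0.080 med 0.074 n 3841 orange 0
  a -0.049 z 0.052..0.072 med 0.070 n 137 orange 0
  a -0.043 z 0.042..0.056 med 0.054 n 33 orange 0
  a -0.037 z 0.034..0.044 med 0.040 n 29 orange 0
  a -0.031 z -0.059..0.048 med -0.048 n 2344 orange 1465
  a -0.025 z -0.059..0.052 med -0.032 n 5873 orange 1477
  a -0.019 z -0.036..0.052 med -0.007 n 7470 orange 0
  a -0.013 z -0.010..0.050 med 0.020 n 9901 orange 710
  a -0.007 z 0.012..0.056 med 0.039 n 9063 orange 3428
  a -0.001 z 0.041..0.056 med 0.051 n 1921 orange 511
```

j6 is at its lower limit, so I'll place this case at the near slot (y ≈ -0.052), tilted about 13°. That is well inside its self-righting range with the heavy end down.

```bash
python3 -m pendant '[[[0,0,0],[0.015,0.006,0.025],1],[[0,0,0],[0.015,0.005,0.025],1],[[0,0,0],[0.0088,0,0.0147],1],[[0,0,0],[0.0051,0,0.0086],1],[[0,0,0],[0,0,0],1],[[0,0,0],[0,0,0],1]]'
python3 - <<'E'
from h import *
S=observe();P=S["ee_pos"];print(P,S["wrist_force"],S["width"],S["qpos"].round(2))
print(rot(S["ee_rot"]).as_matrix().round(3))
E
```

```text
time: 40.02
ee_pos: [0.4926, -0.0517, 0.1216]
ee_rot: [0.244, 0.0, 0.969, 0.023]
wrist_force: [0.1, -0.7, -4.1]
width: 0.0433
[ 0.49255293 -0.05167543  0.12156153] [ 0.108091   -0.70468495 -4.07135153] 0.0433095264498125 [-0.5   0.15  0.63  2.42 -1.04  0.21  2.66]
[[-0.881 -0.01   0.474]
 [ 0.012  0.999  0.044]
 [-0.474  0.044 -0.88 ]]
```

The arm is now jammed on its joint limits (j5, j6, j7). I'll take back some tool tilt, lower until the heavy corner touches the mat, then finish the turn by drawing the light-gripped case upright against the mat.

```bash
python3 -m pendant '[[[0,7,0],[0,0,0],1],[[0,7,0],[0,0,0],1],[[0,0,0],[0,0,0],1],[[0,0,0],[0,0,0],1]]'
python3 - <<'E'
from h import *
S=observe();P=S["ee_pos"];print(P,S["wrist_force"],S["width"],S["qpos"].round(2))
print(rot(S["ee_rot"]).as_matrix().round(3)); go([.50,-.05,.085])
E
python3 prof.py | sed -n '/wrist/,$p'
```

```text
time: 40.52
ee_pos: [0.4932, -0.0472, 0.1207]
ee_rot: [0.142, -0.005, 0.989, 0.028]
wrist_force: [-0.1, 0.5, -4.1]
width: 0.0431
[ 0.49318783 -0.04720344  0.12068108] [-0.12845071  0.4561776  -4.13311924] 0.04305800379499742 [-0.67  0.24  0.84  2.28 -0.6   0.49  2.23]
[[-0.959 -0.018  0.281]
 [-0.002  0.998  0.057]
 [-0.282  0.055 -0.958]]
shift [ 0.0035 -0.0049  0.0359] tooly 91.04 z [ 0.281  0.057 -0.958]
wrist 28425
  a -0.049 z 0.083..0.090 med 0.088 n 813 orange 0
  a -0.043 z -0.052..0.090 med 0.084 n 4756 orange 589
  a -0.037 z -0.052..0.090 med 0.081 n 6554 orange 1445
  a -0.031 z -0.038..0.085 med -0.022 n 3898 orange 326
  a -0.025 z -0.027..0.058 med -0.012 n 3571 orange 0
  a -0.019 z -0.016..0.056 med -0.000 n 4148 orange 0
  a -0.013 z -0.003..0.057 med 0.012 n 4647 orange 0
  a -0.007 z 0.008..0.057 med 0.023 n 5216 orange 0
  a -0.001 z 0.020..0.053 med 0.035 n 5891 orange 2008
  a 0.005 z 0.032..0.055 med 0.046 n 5664 orange 3486
  a 0.011 z 0.045..0.055 med 0.051 n 1785 orange 261
```

```bash
python3 -m pendant '[[[3.3,0,0],[0,0,0],1],[[0,0,0],[-0.0035,-0.003,0.021],1],[[0,0,0],[-0.0034,-0.003,0.021],1],[[0,0,0],[0,0,0],1],[[0,0,0],[0,0,0],1]]'
python3 - <<'E'
from h import *
S=observe();P=S["ee_pos"];print(P,S["wrist_force"],S["width"],S["qpos"].round(2))
print(rot(S["ee_rot"]).as_matrix().round(3)); go([.51,-.05,.077])
E
```

```text
time: 41.3
ee_pos: [0.5122, -0.0538, 0.0832]
ee_rot: [0.142, -0.001, 0.99, -0.001]
wrist_force: [1.0, 0.2, -3.9]
width: 0.0435
[ 0.51216463 -0.0538277   0.08316673] [ 1.00399979  0.16562939 -3.94503226] 0.04350202052608485 [-0.58  0.34  0.74  2.27 -0.69  0.4   2.28]
[[-0.959 -0.001  0.282]
 [-0.001  1.    -0.001]
 [-0.282 -0.001 -0.959]]
shift [0.0038 0.0038 0.0053] tooly 90.06 z [ 0.282 -0.001 -0.959]
```

```bash
python3 -m pendant '[[[0,0,0],[0.0012,0,0.004],1],[[0,0,0],[0,0,0],1],[[0,0,0],[0,0,0],1]]'
python3 -m pendant '[[[0,0,0],[0.0012,0,0.004],1],[[0,0,0],[0,0,0],1],[[0,0,0],[0,0,0],1]]'
python3 -m pendant '[[[0,0,0],[0.0009,0,0.003],1],[[0,0,0],[0,0,0],1],[[0,0,0],[0,0,0],1]]'
```

```text
time: 41.68
ee_pos: [0.5126, -0.0532, 0.0788]
ee_rot: [0.142, -0.001, 0.99, -0.001]
wrist_force: [-0.3, 0.5, -2.6]
width: 0.0434
time: 42.05
ee_pos: [0.5127, -0.0533, 0.0745]
ee_rot: [0.142, -0.001, 0.99, -0.001]
wrist_force: [-0.5, 0.2, -2.0]
width: 0.0432
time: 42.42
ee_pos: [0.5158, -0.0539, 0.0737]
ee_rot: [0.146, -0.001, 0.989, -0.001]
wrist_force: [-1.6, 1.6, 11.1]
width: 0.0432
```

```bash
python3 -m pendant '[[[0,0,0],[0,0,0],1],[[0,0,0],[0.0055,0,-0.0025],1],[[0,0,0],[0.0055,0,-0.0025],1],[[0,0,0],[0.0057,0,-0.0017],1],[[0,0,0],[0.0057,0,-0.0017],1],[[0,0,0],[0,0,0],1]]' 6
python3 prof.py | sed -n '/wrist/,$p'
```

```text
time: 43.18
ee_pos: [0.4881, -0.0534, 0.073]
ee_rot: [0.142, -0.001, 0.99, -0.001]
wrist_force: [0.6, -0.3, -1.6]
width: 0.0439
wrist 25909
  a -0.049 z 0.086..0.090 med 0.089 n 149 orange 0
  a -0.043 z 0.072..0.090 med 0.085 n 2828 orange 0
  a -0.037 z 0.067..0.090 med 0.085 n 4326 orange 0
  a -0.031 z -0.055..0.090 med -0.039 n 2676 orange 816
  a -0.025 z -0.055..-0.020 med -0.036 n 3221 orange 1259
  a -0.019 z -0.037..0.000 med -0.018 n 3893 orange 5
  a -0.013 z -0.020..0.017 med -0.000 n 4806 orange 0
  a -0.007 z -0.003..0.036 med 0.018 n 6026 orange 0
  a -0.001 z 0.013..0.056 med 0.036 n 7877 orange 3022
  a 0.005 z 0.032..0.058 med 0.047 n 5698 orange 3409
  a 0.011 z 0.051..0.057 med 0.055 n 505 orange 0
```

```bash
python3 -m pendant '[[[0,0,0],[0.0062,0,0],1],[[0,0,0],[0.0057,0,-0.0017],1],[[0,0,0],[0.0057,0,-0.0017],1],[[0,0,0],[0.0057,0,-0.0017],1],[[0,0,0],[0,0,0],1],[[0,0,0],[0,0,0],1]]'
python3 prof.py | sed -n '/wrist/,$p'
```

```text
time: 44.08
ee_pos: [0.4647, -0.0534, 0.0714]
ee_rot: [0.142, -0.001, 0.99, -0.001]
wrist_force: [-0.2, -0.3, 1.2]
width: 0.0431
wrist 25108
  a -0.049 z 0.086..0.090 med 0.089 n 337 orange 0
  a -0.043 z 0.071..0.090 med 0.086 n 3022 orange 0
  a -0.037 z 0.066..0.090 med 0.085 n 4167 orange 0
  a -0.031 z 0.066..0.088 med 0.083 n 1198 orange 0
  a -0.025 z -0.056..-0.035 med -0.045 n 1430 orange 999
  a -0.019 z -0.056..-0.010 med -0.032 n 3834 orange 1087
  a -0.013 z -0.035..0.014 med -0.009 n 5262 orange 0
  a -0.007 z -0.011..0.039 med 0.015 n 7131 orange 0
  a -0.001 z 0.010..0.059 med 0.039 n 9875 orange 3516
  a 0.005 z 0.034..0.059 med 0.050 n 4856 orange 2958
```

```bash
python3 -m pendant '[[[0,0,0],[0,0,0],0.3],[[0,0,0],[0,0,0],0.3],[[0,0,0],[0,0,0],0.3],[[0,0,0],[0,0,0],0.2],[[0,0,0],[0,0,-0.03],0.2],[[0,0,0],[0,0,-0.04],0.2],[[0,0,0],[0,0,-0.05],0.2],[[0,0,0],[0,0,0],0.2]]'
python3 - <<'E'
from h import *
S=observe();print(S["wrist_force"],S["qpos"].round(2))
for n in("wrist","top","scene"):
    c=camera_params(n);p,d=read_camera(n);W=cloud(d,c)
    k=(W[...,2]>.112)&(W[...,2]<.130)&(W[...,0]>.4)&(W[...,0]<.56)&(abs(W[...,1]+.05)<.06);t=W[k]
    if len(t)>20: print(n,len(t),cv2.minAreaRect(t[:,:2].astype(np.float32)*1000),t[:,2].min(),t[:,2].max())
cases("top")
E
```

```text
time: 45.22
ee_pos: [0.437, -0.0421, 0.1583]
ee_rot: [0.138, -0.009, 0.99, 0.011]
wrist_force: [0.6, 0.5, -0.8]
width: 0.0684
[ 0.5922854   0.51972007 -0.76242821] [-1.04 -0.02  1.09  2.35 -0.03  0.52  1.67]
wrist 5008 ((459.8298645019531, -52.997779846191406), (44.918548583984375, 44.54317092895508), 0.851073682308197) 0.11200114559874727 0.12600967527679957
top 436 ((459.597412109375, -52.73017501831055), (42.97200012207031, 42.63779067993164), 89.39265441894531) 0.11210748290908756 0.1284860881455231
scene 198 ((463.3606262207031, -53.320579528808594), (45.04161834716797, 45.8090934753418), 89.77227020263672) 0.11206586445927225 0.12588801337658717
case top ((0.5155593752861023, -0.3831482529640198), (0.1193462386727333, 0.0463237464427948), 3.621041774749756) [434 219  26  53 986]
```

Case A stands upright at (0.460, -0.053), wholly on the mat. Now on to case B.

```bash
python3 -m pendant '[[[0,0,0],[0,0,-0.05],0],[[0,0,0],[0,0,-0.05],0],[[0,8,0],[0,0,0],0],[[0,7.8,0],[0,0,0],0],[[0,0,0],[0,0,0],0]]'
python3 - <<'E'
from h import *
S=observe();print(S["ee_pos"],S["qpos"].round(2));print(rot(S["ee_rot"]).as_matrix().round(3))
go([.5160,-.383,.29],93.8)
E
```

```text
time: 46.05
ee_pos: [0.4129, -0.04, 0.2351]
ee_rot: [-0.008, -0.012, 1.0, 0.009]
wrist_force: [-1.1, -0.5, -0.5]
width: 0.0852
[ 0.41288102 -0.04004822  0.23506269] [-1.18 -0.04  1.21  2.12  0.02  1.06  1.6 ]
[[-1.    -0.025 -0.017]
 [-0.025  1.     0.018]
 [ 0.017  0.019 -1.   ]]
shift [-0.0935 -0.3443 -0.0629] tooly 91.42 z [-0.017  0.018 -1.   ]
turn wz -2.379189264667602
```

```bash
python3 -m pendant '[[[1.1,-1,-2.4],[0,0,-0.02],0],[[0,0,0],[-0.03,-0.035,-0.009],0],[[0,0,0],[-0.03,-0.045,-0.009],0],[[0,0,0],[-0.02,-0.05,-0.009],0],[[0,0,0],[-0.01,-0.05,-0.009],0],[[0,0,0],[0,-0.05,0],0],[[0,0,0],[0,-0.05,0],0],[[0,0,0],[0,-0.05,0],0]]'
python3 -m pendant '[[[0,0,0],[0,0,0],0],[[0,0,0],[0,0,0],0]]'
python3 -c "
from h import *
print(observe()['qpos'].round(2),observe()['ee_pos']);cases();cases('top');go([.516,-.383,.016],93.8)"
```

```text
time: 47.05
ee_pos: [0.5174, -0.3578, 0.285]
ee_rot: [-0.001, -0.034, 0.999, 0.007]
wrist_force: [1.2, -0.0, 0.3]
width: 0.0855
time: 47.3
ee_pos: [0.5176, -0.3562, 0.2857]
ee_rot: [-0.001, -0.034, 0.999, 0.006]
wrist_force: [0.4, 0.9, -0.3]
width: 0.0855
[-0.16  0.51  1.06  1.6  -0.46  1.32  2.6 ] [ 0.51758441 -0.35616774  0.28569833]
case wrist ((0.5161964297294617, -0.38343191146850586), (0.11950787156820297, 0.04434424638748169), 3.4684839248657227) [ 234  111   41  106 4131]
case top ((0.5154445767402649, -0.3832886219024658), (0.1197783499956131, 0.04553569480776787), 3.0637261867523193) [434 219  26  53 923]
shift [ 0.0045 -0.031   0.2699] tooly 94.02 z [-0.001  0.012 -1.   ]
turn wz 0.21929149076785848
```

```bash
python3 -m pendant '[[[0,0,10],[0,0,0],0],[[0,0,10],[0,0,0],0],[[0,0,10],[0,0,0],0],[[0,0,10],[0,0,0],0],[[0,0,10],[0,0,0],0],[[0,0,10],[0,0,0],0],[[0,0,10],[0,0,0],0],[[0,0,10],[0,0,0],0]]'
python3 -m pendant '[[[0,0,10],[0,0,0],0],[[0,0,10],[0,0,0],0],[[0,0,10],[0,0,0],0],[[0,0,10],[0,0,0],0],[[0,0,10],[0,0,0],0],[[0,0,10],[0,0,0],0],[[0,0,10],[0,0,0],0],[[0,0,10],[0,0,0],0]]'
python3 -m pendant '[[[0,0,10],[0,0,0],0],[[0,0,10],[0,0,0],0],[[0,0,0],[0,0,0],0],[[0,0,0],[0,0,0],0]]'
python3 -c "
from h import *
print(observe()['qpos'].round(2),observe()['ee_pos']);cases();go([.516,-.383,.019],93.5);print(rot(observe()['ee_rot']).as_matrix().round(3))"
```

```text
time: 48.4
ee_pos: [0.5194, -0.3546, 0.2867]
ee_rot: [-0.004, 0.617, 0.787, 0.004]
wrist_force: [0.6, 0.4, 0.5]
width: 0.0856
time: 49.4
ee_pos: [0.5194, -0.3546, 0.2867]
ee_rot: [-0.006, 0.979, 0.206, 0.001]
wrist_force: [-0.1, 0.2, 0.2]
width: 0.0854
time: 49.9
ee_pos: [0.5189, -0.3557, 0.2869]
ee_rot: [-0.005, 0.999, 0.036, -0.0]
wrist_force: [0.1, -0.4, -0.2]
width: 0.0854
[-0.25  0.62  1.28  1.6  -0.61  1.39 -0.4 ] [ 0.51894622 -0.35572648  0.28692438]
case wrist ((0.5170746445655823, -0.3839665651321411), (0.11920168250799179, 0.044800639152526855), 3.7226831912994385) [ 288  118   43  104 4009]
shift [-0.0047  0.0295  0.2677] tooly -85.9 z [-0.001  0.01  -1.   ]
turn wz 0.6031260508964351
[[ 0.997  0.072 -0.001]
 [ 0.072 -0.997  0.01 ]
 [-0.    -0.01  -1.   ]]
```

```bash
python3 -m pendant '[[[-0.6,0,0.6],[-0.0046,0.0275,0],0],[[0,0,0],[0,0,0.055],0],[[0,0,0],[0,0,0.055],0],[[0,0,0],[0,0,0.055],0],[[0,0,0],[0,0,0.05],0],[[0,0,0],[0,0,0.035],0],[[0,0,0],[0,0,0.018],0],[[0,0,0],[0,0,0],0]]' 8
python3 -c "
from h import *
s=observe();print(s['ee_pos'],s['torque'],s['wrist_force'])"
python3 -m pendant '[[[0,0,0],[0,0,0],1],[[0,0,0],[0,0,0],1],[[0,0,0],[0,0,0],1],[[0,0,0],[0,0,0],1],[[0,0,0],[0,0,0],1],[[0,0,0],[0,0,-0.01],1],[[0,0,0],[0,0,-0.01],1],[[0,0,0],[0,0,0],1]]'
python3 -m pendant '[[[0,0,0],[0,0,0],1],[[0,0,0],[0,0,0],1]]'
python3 sc.py .516 -.383; python3 prof.py | sed -n '/wrist/,$p'
```

```text
time: 50.95
ee_pos: [0.5154, -0.3845, 0.0182]
ee_rot: [0.0, 1.0, 0.029, -0.001]
wrist_force: [0.0, 0.3, 0.2]
width: 0.0851
[ 0.51543955 -0.38446321  0.01818551] [0.01025459 0.0388052  0.05137635] [0.02171428 0.26897436 0.16712773]
time: 51.95
ee_pos: [0.5159, -0.3851, 0.0396]
ee_rot: [0.001, 1.0, 0.029, 0.0]
wrist_force: [0.5, 1.1, -3.3]
width: 0.0437
time: 52.2
ee_pos: [0.5154, -0.3844, 0.0383]
ee_rot: [0.0, 1.0, 0.029, -0.001]
wrist_force: [-0.5, 0.1, -5.3]
width: 0.0433
[ 0.005  0.128 -0.049] 0.0433042865520284 [-0.5  0.1 -5.3] [ 0.5154 -0.3844  0.0383]
near robot 33 [ 0.47  -0.375  0.064] 0.066
far 86 [ 0.562 -0.38   0.061] 0.064
wrist 25500
  a -0.055 z -0.010..0.026 med 0.023 n 3133 orange 651
  a -0.049 z 0.021..0.026 med 0.024 n 2801 orange 2309
  a -0.043 z 0.022..0.026 med 0.024 n 2642 orange 2153
  a -0.037 z 0.022..0.026 med 0.024 n 2524 orange 509
  a -0.031 z 0.022..0.026 med 0.024 n 2509 orange 0
  a -0.025 z 0.022..0.026 med 0.024 n 2422 orange 0
  a -0.019 z 0.022..0.090 med 0.024 n 3194 orange 0
  a -0.013 z 0.022..0.090 med 0.025 n 3791 orange 23
  a -0.007 z 0.022..0.090 med 0.025 n 2871 orange 23
  a -0.001 z 0.023..0.026 med 0.025 n 2123 orange 0
  a 0.005 z 0.023..0.027 med 0.025 n 2074 orange 0
  a 0.011 z 0.023..0.027 med 0.025 n 2001 orange 0
  a 0.017 z 0.023..0.027 med 0.025 n 1940 orange 0
  a 0.023 z 0.023..0.027 med 0.025 n 1893 orange 0
  a 0.029 z 0.023..0.027 med 0.025 n 1836 orange 0
  a 0.035 z 0.023..0.027 med 0.025 n 1798 orange 77
  a 0.041 z 0.024..0.028 med 0.026 n 1565 orange 899
  a 0.047 z 0.024..0.028 med 0.026 n 513 orange 513
```

Torque (+0.13 N m) and a slight sag put case B's heavy end on the far side. I'll set it down, regrip 35 mm towards the near end, and swing the grip in an arc about the heavy bottom edge.

```bash
python3 -m pendant '[[[0,0,0],[0,0,0.01],1],[[0,0,0],[0,0,0.01],1],[[0,0,0],[0,0,0],1],[[0,0,0],[0,0,0],0.2],[[0,0,0],[0,0,0],0.2],[[0,0,0],[-0.035,0,0],0.2],[[0,0,0],[0,0,0],0.2],[[0,0,0],[0,0,0],0.2]]' 7
python3 -m pendant '[[[0,0,0],[0,0,0],1],[[0,0,0],[0,0,0],1],[[0,0,0],[0,0,0],1],[[0,0,0],[0,0,0],1],[[0,0,0],[0.0045,0,-0.012],1],[[0,0,0],[0.0045,0,-0.012],1],[[0,0,0],[0.0075,0,-0.0104],1],[[0,0,0],[0.0075,0,-0.0104],1]]'
python3 -m pendant '[[[0,0,0],[0.01,0,-0.008],1],[[0,0,0],[0.01,0,-0.008],1],[[0,0,0],[0,0,0],1]]'
python3 sc.py .516 -.383; python3 prof.py | sed -n '/wrist/,$p'
```

```text
time: 53.4
ee_pos: [0.4814, -0.3868, 0.0189]
ee_rot: [0.0, 1.0, 0.029, 0.0]
wrist_force: [-0.0, 0.2, -0.1]
width: 0.068
time: 54.4
ee_pos: [0.5052, -0.3852, 0.0643]
ee_rot: [0.0, 1.0, 0.029, -0.0]
wrist_force: [-0.7, 0.0, -3.2]
width: 0.0434
time: 54.78
ee_pos: [0.5263, -0.3841, 0.0801]
ee_rot: [0.001, 1.0, 0.03, 0.0]
wrist_force: [-0.5, -1.1, -3.9]
width: 0.043
[-0.039  0.228 -0.03 ] 0.04303111442706122 [-0.5 -1.1 -3.9] [ 0.5263 -0.3841  0.0801]
near robot 0  
far 112 [ 0.576 -0.381  0.041] 0.049
wrist 22908
  a -0.055 z -0.048..-0.036 med -0.042 n 1075 orange 574
  a -0.049 z -0.044..-0.030 med -0.037 n 1483 orange 1257
  a -0.043 z -0.037..-0.023 med -0.030 n 1588 orange 375
  a -0.037 z -0.031..-0.016 med -0.023 n 1803 orange 0
  a -0.031 z -0.024..-0.009 med -0.016 n 1975 orange 0
  a -0.025 z -0.017..-0.002 med -0.010 n 2146 orange 0
  a -0.019 z -0.010..0.090 med -0.000 n 3241 orange 0
  a -0.013 z -0.004..0.090 med 0.008 n 4257 orange 0
  a -0.007 z 0.004..0.090 med 0.013 n 3670 orange 0
  a -0.001 z 0.010..0.026 med 0.018 n 3081 orange 0
  a 0.005 z 0.017..0.034 med 0.025 n 3393 orange 1068
  a 0.011 z 0.023..0.039 med 0.032 n 3649 orange 2997
  a 0.017 z 0.031..0.043 med 0.038 n 3456 orange 1149
  a 0.023 z 0.035..0.043 med 0.040 n 1517 orange 0
  a 0.029 z 0.030..0.039 med 0.035 n 595 orange 0
  a 0.035 z 0.025..0.034 med 0.030 n 508 orange 0
  a 0.041 z 0.020..0.029 med 0.025 n 445 orange 0
  a 0.047 z 0.014..0.024 med 0.019 n 417 orange 0
  a 0.053 z 0.014..0.018 med 0.016 n 161 orange 0
```

```bash
python3 -m pendant '[[[0,0,0],[0.0112,0,-0.002],1],[[0,0,0],[0.012,0,-0.003],1],[[0,0,0],[0.0125,0,-0.002],1],[[0,0,0],[0.0125,0,0],1],[[0,0,0],[0.0125,0,0.001],1],[[0,0,0],[0.0125,0,0.0015],1],[[0,0,0],[0,0,0],1],[[0,0,0],[0,0,0],1]]'
python3 sc.py .55 -.383; python3 prof.py | sed -n '/wrist/,$p'
```

```text
time: 55.98
ee_pos: [0.5971, -0.3802, 0.0839]
ee_rot: [0.0, 1.0, 0.029, -0.001]
wrist_force: [-1.2, 0.0, -2.4]
width: 0.0433
[-0.008  0.09   0.055] 0.04327131365507029 [-1.2  0.  -2.4] [ 0.5971 -0.3802  0.0839]
near robot 0  
far 68 [ 0.592 -0.377  0.107] 0.121
wrist 22483
  a -0.055 z -0.050..-0.039 med -0.045 n 779 orange 287
  a -0.049 z -0.048..-0.033 med -0.040 n 1495 orange 1212
  a -0.043 z -0.040..-0.025 med -0.033 n 1628 orange 657
  a -0.037 z -0.033..-0.018 med -0.026 n 1773 orange 0
  a -0.031 z -0.026..-0.010 med -0.018 n 1952 orange 0
  a -0.025 z -0.019..-0.003 med -0.011 n 2157 orange 0
  a -0.019 z -0.012..0.090 med -0.001 n 3207 orange 0
  a -0.013 z -0.004..0.090 med 0.008 n 4094 orange 0
  a -0.007 z 0.003..0.090 med 0.013 n 3538 orange 0
  a -0.001 z 0.010..0.027 med 0.019 n 3188 orange 0
  a 0.005 z 0.018..0.035 med 0.027 n 3660 orange 1630
  a 0.011 z 0.025..0.042 med 0.034 n 3852 orange 2882
  a 0.017 z 0.033..0.044 med 0.040 n 2961 orange 544
  a 0.023 z 0.035..0.044 med 0.041 n 1123 orange 0
  a 0.029 z 0.030..0.039 med 0.035 n 686 orange 0
  a 0.035 z 0.026..0.034 med 0.030 n 617 orange 0
  a 0.041 z 0.021..0.029 med 0.025 n 523 orange 0
  a 0.047 z 0.017..0.025 med 0.021 n 428 orange 0
  a 0.053 z 0.017..0.020 med 0.018 n 135 orange 0
```

The case slid instead of pivoting, and it's now near the try square. I'll check the clearance and whether the square moved.

```bash
python3 - <<'E'
from h import *
c=camera_params("top")
for u,v in((415,170),(425,174),(395,203),(405,203),(370,137)): print((u,v),plane(u,v,.01,c).round(3))
cs=camera_params("scene");f=np.load("scene0.npz")["p"];p,d=read_camera("scene")
a=f[285:335,185:265].astype(int);b=p[285:335,185:265].astype(int);k=np.abs(a-b).max(2)>40;print("changed px",k.sum(), np.argwhere(k).mean(0) if k.any() else "")
cv2.imwrite("pics/now.png",np.hstack([cv2.resize(f[200:340,120:280,::-1],None,fx=2.4,fy=2.4),cv2.resize(p[200:340,120:280,::-1],None,fx=2.4,fy=2.4)]))
W0=cloud(np.load("scene0.npz")["d"],cs);W1=cloud(d,cs)
for W,P in((W0,f),(W1,p)):
    h=cv2.cvtColor(np.ascontiguousarray(P),cv2.COLOR_RGB2HSV); k=(W[...,2]>.008)&(W[...,2]<.035)&(W[...,0]>.5)&(W[...,0]<.7)&(W[...,1]<-.2)&(W[...,1]>-.36);k[:, :180]=0;t=W[k];print(len(t),t.mean(0).round(4),t.min(0).round(3),t.max(0).round(3))
E
```

```text
(415, 170) [ 0.699 -0.328  0.01 ]
(425, 174) [ 0.688 -0.351  0.01 ]
(395, 203) [ 0.618 -0.276  0.01 ]
(405, 203) [ 0.618 -0.3    0.01 ]
(370, 137) [ 0.783 -0.222  0.01 ]
changed px 63 [ 6.71428571 41.57142857]
530 [ 0.6349 -0.2901  0.0195] [ 0.501 -0.348  0.008] [ 0.7   -0.209  0.035]
393 [ 0.6674 -0.3098  0.0189] [ 0.619 -0.348  0.008] [ 0.7   -0.268  0.025]
```

View pics/now.png

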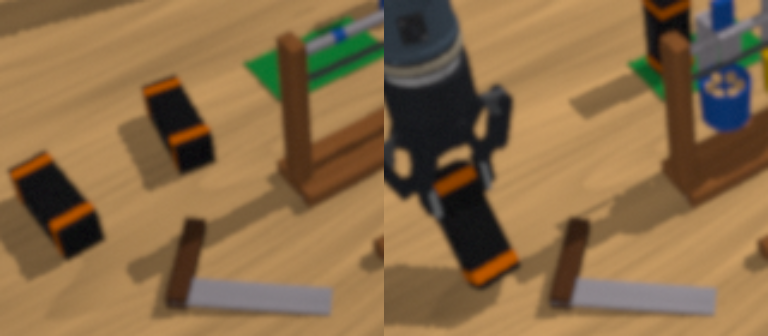

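The square (stock x ≥ 0.618, y ≥ -0.351) is untouched, and the bench picture matches the start. Case B hangs heavy end outward at about 50°. I'll grip at 20 N, lift and carry it to the free mat slot, then tilt the tool inward (roomy for the joints) to make it near vertical.

```bash
python3 -m pendant '[[[0,0,0],[0,0,0],1],[[0,0,0],[0,0,0],1],[[0,0,0],[0,0,-0.03],1],[[0,0,0],[-0.02,0,-0.05],1],[[0,0,0],[-0.04,0,-0.045],1],[[0,0,0],[-0.04,0,-0.045],1],[[0,0,0],[-0.04,0,0],1],[[0,0,0],[0,0,0],1]]' 20
python3 - <<'E'
from h import *
S=observe();print(S["wrist_force"],S["width"],S["qpos"].round(2));go([.45,.034,.25],90)
E
```

```text
time: 57.22
ee_pos: [0.4537, -0.3892, 0.2554]
ee_rot: [-0.0, 1.0, 0.026, 0.0]
wrist_force: [-0.6, 0.3, -3.7]
width: 0.043
[-0.62902588  0.28924586 -3.65919974] 0.04302728919642026 [-0.19  0.56  1.24  1.72 -0.56  1.27 -0.34]
shift [ 0.0181 -0.4228  0.0056] tooly -87.05 z [ 0.001  0.001 -1.   ]
turn wz 2.952705784507316
```

```bash
python3 -m pendant '[[[0,0,3],[0,-0.05,0],1],[[0,0,0],[0,-0.055,0],1],[[0,0,0],[0,-0.055,0],1],[[0,0,0],[0,-0.055,0],1],[[0,0,0],[0,-0.055,0],1],[[0,0,0],[0,-0.055,0],1],[[0,0,0],[0,-0.055,0],1],[[0,0,0],[0,-0.04,0],1]]'
python3 -m pendant '[[[0,0,0],[0,0,0],1],[[0,-8,0],[0,0,0],1],[[0,-8,0],[0,0,0],1],[[0,-8,0],[0,0,0],1],[[0,-6,0],[0,0,0],1],[[0,0,0],[0,0,0],1],[[0,0,0],[0,0,0],1]]'
python3 - <<'E'
from h import *
S=observe();print(S["wrist_force"],S["width"],S["qpos"].round(2));go([.45,.034,.25],90);print(rot(S["ee_rot"]).as_matrix().round(3))
E
python3 prof.py | sed -n '/wrist/,$p'
```

```text
time: 58.22
ee_pos: [0.4528, 0.0352, 0.254]
ee_rot: [-0.001, 1.0, 0.004, -0.0]
wrist_force: [0.4, -0.2, -3.2]
width: 0.0428
time: 59.1
ee_pos: [0.4532, 0.0313, 0.254]
ee_rot: [0.001, 0.966, 0.002, -0.258]
wrist_force: [-0.2, 0.5, -4.0]
width: 0.0427
[-0.16211569  0.46221298 -3.99046479] 0.04268227194298835 [-0.84  0.56  1.06  1.74 -0.34  1.66 -1.23]
shift [-0.0007 -0.0027  0.005 ] tooly -89.75 z [-0.499 -0.003 -0.867]
turn wz 0.24714439103365748
[[ 0.867  0.004 -0.499]
 [ 0.003 -1.    -0.003]
 [-0.499  0.001 -0.867]]
wrist 29778
  a -0.055 z 0.060..0.083 med 0.076 n 6739 orange 0
  a -0.049 z 0.057..0.078 med 0.073 n 1485 orange 0
  a -0.043 z 0.057..0.058 med 0.057 n 7 orange 0
  a -0.013 z 0.025..0.047 med 0.040 n 1691 orange 694
  a -0.007 z -0.037..0.048 med 0.022 n 12414 orange 2629
  a -0.001 z -0.071..0.048 med -0.007 n 10668 orange 831
  a 0.005 z -0.071..0.049 med -0.047 n 2815 orange 764
  a 0.011 z 0.047..0.049 med 0.048 n 1077 orange 0
  a 0.017 z 0.047..0.049 med 0.048 n 530 orange 0
  a 0.023 z 0.048..0.049 med 0.049 n 56 orange 0
```

```bash
python3 -m pendant '[[[0,6.5,0],[0,0,0],1],[[0,0,0],[0,0,0],1],[[0,0,0],[0,0,0],1]]'
python3 - <<'E'
from h import *
S=observe();go([.475,.033,.12]);print(rot(S["ee_rot"]).as_matrix().round(3))
for n in("top","wrist","scene"):
    c=camera_params(n);p,d=read_camera(n);W=cloud(d,c);P=S["ee_pos"];D=W-P
    k=(abs(D[...,0])<.06)&(abs(D[...,1])<.019)&(D[...,2]<.056)&(D[...,2]>-.085);t=D[k]
    for lo in np.arange(-.08,.055,.012):
        q=t[(t[:,2]>=lo)&(t[:,2]<lo+.012)]
        if len(q)>5: print(n,"z %.3f x %.3f..%.3f med %.3f n %d"%(lo+.006,*np.percentile(q[:,0],[3,97]),np.median(q[:,0]),len(q)))
E
```

```text
time: 59.62
ee_pos: [0.453, 0.0325, 0.2541]
ee_rot: [0.0, 0.979, 0.003, -0.204]
wrist_force: [0.9, -0.4, -3.7]
width: 0.0429
shift [ 0.0737 -0.0002  0.1142] tooly -89.61 z [-0.399 -0.002 -0.917]
[[ 0.917  0.007 -0.399]
 [ 0.006 -1.    -0.002]
 [-0.399 -0.001 -0.917]]
top z -0.062 x 0.005..0.005 med 0.005 n 6
top z -0.050 x 0.005..0.005 med 0.005 n 13
top z -0.002 x 0.004..0.004 med 0.004 n 14
top z 0.034 x 0.003..0.003 med 0.003 n 8
top z 0.046 x -0.040..0.002 med -0.019 n 561
wrist z -0.074 x 0.005..0.006 med 0.006 n 255
wrist z -0.062 x 0.005..0.007 med 0.006 n 698
wrist z -0.050 x 0.005..0.006 med 0.006 n 862
wrist z -0.038 x 0.004..0.006 med 0.005 n 946
wrist z -0.026 x 0.004..0.006 med 0.005 n 1101
wrist z -0.014 x 0.004..0.006 med 0.005 n 1264
wrist z -0.002 x 0.004..0.006 med 0.005 n 1495
wrist z 0.010 x 0.003..0.005 med 0.004 n 1749
wrist z 0.022 x 0.003..0.005 med 0.004 n 2050
wrist z 0.034 x 0.003..0.006 med 0.004 n 2590
wrist z 0.046 x -0.021..0.005 med -0.002 n 4518
scene z -0.074 x 0.004..0.008 med 0.007 n 17
scene z -0.062 x 0.004..0.011 med 0.007 n 39
scene z -0.050 x 0.004..0.009 med 0.007 n 37
scene z -0.038 x 0.003..0.009 med 0.007 n 44
scene z -0.026 x 0.003..0.009 med 0.006 n 37
scene z -0.014 x 0.003..0.008 med 0.006 n 43
scene z -0.002 x 0.003..0.008 med 0.006 n 40
scene z 0.010 x 0.003..0.008 med 0.006 n 31
scene z 0.022 x -0.002..0.008 med 0.005 n 28
scene z 0.034 x 0.004..0.008 med 0.006 n 17
```

Case B is vertical within about 1°. I'll lower it onto the free half of the mat.

```bash
python3 -m pendant '[[[0,0,0],[0.03,0,0.03],1],[[0,0,0],[0.0306,0,0.045],1],[[0,0,0],[0.031,0,0.053],1],[[0,0,0],[0,0,0],1],[[0,0,0],[0,0,0],1],[[0,0,0],[0.0048,0,0.011],1],[[0,0,0],[0,0,0],1],[[0,0,0],[0,0,0],1]]'
python3 -m pendant '[[[0,0,0],[0.0028,0,0.0064],1],[[0,0,0],[0,0,0],1],[[0,0,0],[0,0,0],1]]'
python3 -m pendant '[[[0,0,0],[0.0016,0,0.0037],1],[[0,0,0],[0,0,0],1],[[0,0,0],[0,0,0],1]]'
python3 -c "
from h import *
S=observe();print(S['qpos'].round(2));print(rot(S['ee_rot']).as_matrix().round(3))"
```

```text
time: 60.78
ee_pos: [0.4862, 0.0322, 0.0886]
ee_rot: [0.001, 0.979, 0.003, -0.203]
wrist_force: [0.5, -0.1, -3.7]
width: 0.0431
time: 61.15
ee_pos: [0.4868, 0.0317, 0.0814]
ee_rot: [0.001, 0.979, 0.003, -0.203]
wrist_force: [2.1, -1.4, 2.8]
width: 0.0431
time: 61.52
ee_pos: [0.4897, 0.0315, 0.0803]
ee_rot: [0.001, 0.98, 0.003, -0.201]
wrist_force: [6.9, -0.9, 19.4]
width: 0.0431
[-0.75  0.75  0.93  1.86 -0.53  1.29 -1.12]
[[ 0.919  0.006 -0.393]
 [ 0.006 -1.    -0.003]
 [-0.393  0.    -0.919]]
```

```bash
python3 -m pendant '[[[0,0,0],[-0.0012,0,-0.0028],1],[[0,0,0],[0,0,0],1],[[0,0,0],[0,0,0],0.35],[[0,0,0],[0,0,0],0.3],[[0,0,0],[0,0,0],0.3],[[0,0,0],[0,0,0],0.3],[[0,0,0],[-0.008,0,-0.0184],0.3],[[0,0,0],[-0.016,0,-0.037],0.3]]'
python3 -m pendant '[[[0,0,0],[-0.02,0,-0.046],0.3],[[0,0,0],[-0.02,0,-0.046],0.3],[[0,8,0],[0,0,0],0.3],[[0,8,0],[0,0,0],0.3],[[0,7,0],[0,0,0],0.3],[[0,0,0],[-0.03,-0.05,-0.03],0.3],[[0,0,0],[-0.02,-0.06,0],0.3],[[0,0,0],[0,-0.06,0],0.3]]'
python3 -m pendant '[[[0,0,0],[0,-0.06,0],0.3],[[0,0,0],[0,-0.06,0],0.3],[[0,0,0],[0,0,0],0.3],[[0,0,0],[0,0,0],0.3]]'
python3 - <<'E'
from h import *
print(observe()["ee_pos"])
for n in("top","scene"):
    c=camera_params(n);p,d=read_camera(n);np.savez(f"{n}_end.npz",p=p,d=d);W=cloud(d,c)
    for y in(-.053,.032):
        k=(W[...,2]>.11)&(W[...,2]<.132)&(W[...,0]>.4)&(W[...,0]<.54)&(abs(W[...,1]-y)<.04);t=W[k]
        if len(t)>20: print(n,len(t),cv2.minAreaRect(t[:,:2].astype(np.float32)*1000),t[:,2].min().round(3),t[:,2].max().round(3))
    for col in("red","yellow","blue"):
        t=W[mask(p,col)&(W[...,0]>.6)&(W[...,2]>.225)&(W[...,2]<.25)&(abs(W[...,1])<.2)];print(n,col,len(t),t.mean(0).round(4))
    q=np.load(f"{n}9.npz") if n=="top" else np.load("scene0.npz")
    k=(np.abs(q["p"].astype(int)-p.astype(int)).max(2)>50).astype(np.uint8);N,l,st,cen=cv2.connectedComponentsWithStats(k)
    print([(tuple(cen[i].astype(int)),st[i,4]) for i in range(1,N) if st[i,4]>40])
E
```

```text
time: 62.52
ee_pos: [0.4853, 0.0321, 0.1411]
ee_rot: [0.001, 0.979, 0.003, -0.205]
wrist_force: [0.4, -0.3, -0.1]
width: 0.0593
time: 63.52
ee_pos: [0.4362, 0.1999, 0.2709]
ee_rot: [-0.004, 1.0, 0.004, -0.005]
wrist_force: [1.0, 0.6, 0.8]
width: 0.06
time: 64.03
ee_pos: [0.4373, 0.3167, 0.2696]
ee_rot: [0.001, 1.0, 0.002, -0.005]
wrist_force: [-0.5, -0.6, 0.0]
width: 0.0598
[0.437267   0.31673647 0.26959106]
top 434 ((459.6073303222656, -52.725013732910156), (43.05009841918945, 42.59919357299805), 89.39054107666016) 0.112 0.128
top 432 ((478.61322021484375, 31.159488677978516), (43.663700103759766, 45.268272399902344), 89.4869384765625) 0.112 0.13
top red 82 [0.6462 0.0698 0.2357]
top yellow 75 [ 0.6435 -0.0156  0.2367]
top blue 67 [ 0.6405 -0.0981  0.2369]
[((np.int64(196), np.int64(317)), np.int32(20911)), ((np.int64(443), np.int64(245)), np.int32(1276)), ((np.int64(375), np.int64(253)), np.int32(892)), ((np.int64(36), np.int64(324)), np.int32(10235)), ((np.int64(266), np.int64(262)), np.int32(443)), ((np.int64(351), np.int64(284)), np.int32(2149)), ((np.int64(304), np.int64(270)),
[... 847 characters left out ...]
int32(103)), ((np.int64(196), np.int64(112)), np.int32(107)), ((np.int64(328), np.int64(166)), np.int32(383)), ((np.int64(211), np.int64(188)), np.int32(3404)), ((np.int64(46), np.int64(209)), np.int32(1047)), ((np.int64(263), np.int64(197)), np.int32(457)), ((np.int64(209), np.int64(237)), np.int32(2040)), ((np.int64(311), np.int64(216)), np.int32(380)), ((np.int64(262), np.int64(219)), np.int32(178)), ((np.int64(287), np.int64(228)), np.int32(367)), ((np.int64(129), np.int64(236)), np.int32(2250)), ((np.int64(262), np.int64(241)), np.int32(473)), ((np.int64(138), np.int64(289)), np.int32(1503)), ((np.int64(223), np.int64(280)), np.int32(59)), ((np.int64(231), np.int64(291)), np.int32(48))]
```

```bash
python3 -c "
from workcell import *
print(observe()['time'],close_job())"
```

```text
the job is handed in; nothing more can be done
64.125 None
```

I hung all three caddies and stood both drill-bit cases on the mat, then handed the job in at 64 s. `close_job()` reported no verdict, as expected.

- **Caddies:** I hooked them on at the open end in the order blue, yellow, red and slid each to its own colour. In the last check the top and scene cameras put each tab within about 1 to 3 mm of its band. The top view had blue furthest off at 2.7 mm, while the scene view put it within 1 mm.
- **Heavy ends:** Pinched at the middle, neither case visibly turned, even case A at 5 N. I found the heavy end from the wrist torque instead. Regripped nearer the light end, each case tilted the way the torque had said.
- **Case A:** It hung pinned at an angle, so I drew it upright against the mat and it righted itself on release. It stands heavy end down at (0.460, -0.053).
- **Case B:** It slid about 7 cm along the bench during a first attempt to turn it, ending near the try square. I then carried it to the mat with the tool tilted so it was vertical and set it down. It stands heavy end down at (0.479, 0.031).
- **Mat and standing:** Both case tops measured square and level at about 0.125 m high, well inside the mat's edges.
- **Bystanders:** Comparing the last scene picture with the first showed no change at the goggles or hammer. At the try square only two small patches differed, which I took to be shadows. I did not measure these three any more closely.
- **Contact and limits:** The largest wrist force I read was about 20 N, and I saw no joint pass its range. Joints 5, 6 and 7 reached their limits while I was placing case A.

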